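# Set up the UV bonding stand: hook in the support arm and pin on its fixture plate

## Robot

A 6-joint arm with a two-finger parallel gripper is mounted at the origin on the work surface. World frame = base frame: x ahead of the robot, y to its left, z up, the work surface at z = 0. Lengths are in mm, angles in rad, forces in N, time in s.
With the tool pointing down it reaches from about 300 to 850 mm from the base axis. Payload 5.4 kg.
Tool frame: the origin (TCP) lies midway between the tips of the shut fingers; the grasp point (between the pads) lies 19 mm behind it; z points along the fingers, x is the direction in which the jaws open and shut, and the axes are right-handed (so a half turn about z gives the same grasp; the last joint's range is limited). The gripper opens to 85 mm and grips with 20 to 120 N. Pads are 22 mm wide; open, the fingers measure 114 mm over their backs; the gripper's body (76 mm by 85 mm) begins 54 mm behind the grasp point. The pads swing forward as they close: fully open they stand 13 mm farther back than shut.
Start: joints at [1.128, 0.158, 1.597, -0, 1.386, -0.21], TCP at [132.666, 559.469, 231.299] pointing down, gripper open.
Joint ranges: [-2.91, 2.91], [-0.94, 2.29], [0.18, 2.7], [-1.29, 4.43], [0.17, 2.64], [-3, 3]. Speed limits (rad/s): [2.57, 2.57, 3.14, 3.14, 3.14, 3.14].

## Interface

Orientations are given as a 3x3 rotation matrix whose columns are the frame's x, y, z axes.
In Python, from rig import * gives the robot as it stands.
- The arm moves only by the shell command python3 -m inch 'ROWS' [FORCE]. ROWS is JSON, a list of rows, each an object with "rot": the turn, a rotation vector about the world's x, y, z in rad, a list of three; "translation": the shift along the world's x, y, z in cm, a list of three; "grip": the opening, from 0 (shut) to 1 (fully open). A call has 1 to 12 rows; each row shifts and turns the pose as measured when the row begins; what a row does not reach is not made up. A row lasts 1/12 s, in which the tool goes at most 41.7 mm and 7.16 degrees, less where a joint would pass 70% of its speed; a pose out of reach is approached as far as the arm can. A call is refused whole if a number of a shift passes 4.17 or a number of a turn 0.125, either way. A call with a gripper value outside its range is refused whole. The fingers move at their own pace and stop on an object; FORCE is the grip in N (left out, the last holds). Time passes only in rows, so rows that do not move let the fingers close. It gives the time, the measured TCP pose, the force and the opening at its end, in the units of the state.
- get_state(): the state, without advancing time (a new reading comes with each control period).
- read_camera(name): name is "scene" or "top"; returns a dict with "image" (400x640x3 uint8, blue, green, red), "mtx" (3x3 intrinsics, pixels), "xyz" and "attitude" of the camera in the world. Camera axes: x right, y up, looking along -z (the intrinsics and any distortion apply to the point x, -y, -z); pixel columns grow to the right and rows downward; lengths in mm; the calibration is good to about 2 mm. A picture is of the moment at which its call begins. There is no depth.
- finish_job(): hands the job in, once; it reports no verdict.
Trained networks look in the newest picture that a camera, given by its name, has taken for a name from the list of things; names that differ only in an ending like _2 or _b are one class to them, and where a whole thing is asked for, a point or a joint stands for the part that bears it (a point fixed in the world has none). Each returns a list of dicts, best first, with "p" (0 to 1); they miss things now and then, are a little off and sometimes report something else, mostly with a low value. They report only what shows in the picture. A call takes as long as a camera call. They do not tell look-alikes from the thing itself.
- cut_out(camera, query): "mask" (400x640 bool, what is visible of it).
- mark_of(camera, query): "location" ([x, y, z] in mm, in the coordinates of the camera as it stood for that picture, good to about 4 mm: a listed point, or the origin of a listed thing).
The state is a dict: "time": time; "qpos": joint angles; "qvel": joint speeds; "effort": joint torques, N m; "ee_pos": TCP position; "eef_rot": TCP orientation; "wrist_force": force on the tool from outside, world axes, zero at the start; "ft_torque": the same for the moment, N m; "width": finger opening in mm.
Only numpy, scipy, OpenCV 4.12 (cv2) and the standard library are available. Lean on these libraries where they do the work, as an engineer would, in place of code of your own. Each camera call takes 0.05 s, during which the arm holds its last target.

## Task

Get the bonding stand ready for the next award: hook the orange support arm's four tabs into the two lowest rows of slots on the front of the grey column, with the pins upwards, and push it down until it locks fully home, then lay the black fixture plate on the arm so that both its holes drop over the two pins and it lies flat, and let go. Work in under the lamp without knocking it, and leave the awards and the other things on the table where they stand.

Things in the scene. Friction and masses are not known exactly. Their poses are not given: they have to be found in the camera images.
- stand: Fixed bonding stand: grey steel column 80 mm wide (y), 46 mm deep, 407 mm tall, on a dark foot plate 12 mm thick reaching 70 mm ahead of the column's front face, 80 mm behind it and 75 mm to each side. Origin: table level, on the front face, mid-width; x points back through the column (away from the robot), z up. The front sheet is 4 mm thick, hollow and open behind.
- slots (a point): On the column's front face, mid-width, level with the lower ends of the lowest slots, 100 mm above the table; axes as the stand's. Two lines of upright slots at y = -18.5 and +18.5 mm; each slot 10 mm wide, 22 mm tall; 7 rows, 36 mm apart upwards (lower ends at z = 0, 36, 72.. mm from here).
- lamp: White UV lamp head fixed on the stand (same origin and axes): overhangs the front face by 115 mm, 70 mm wide, underside 358 mm, top 415 mm above the table. A tool pointing straight down does not fit under it: lean the tool 30 to 40 degrees, gripper body on the robot's side, and come in from the front. Must not be knocked (4 N at most).
- support_mid (a point): Centre of the orange support arm (loose, 0.27 to 0.53 kg): channel 130 mm long (x), 42 mm wide (y), 58 mm tall (z) without tabs and pins. Starts upright on the table, pins up. +x is its back (tabs). Flat side walls, grip across the 42 mm near the top; the front underside is cut away to the upper 24 mm. Home: level, square, at x = -65, y = 0, z = 117 mm in the stand's frame.
- support_tabs (a point): On the arm's back edge (65 mm behind its centre), mid-width, 12 mm above its underside: level with the undersides of the lower tabs' necks. Axes as the arm's. When home this point meets point slots. Four hook tabs, 5 mm thick, at y = -18.5 and +18.5 mm, reach 10 mm back from here; lower pair necks z = 0 to 7 mm, upper pair 36 to 43 mm.
- support_hook (a point): Lower end of the lower hooks (mid-width): each of the four hooks hangs 9 mm below its neck, its inner side 4.5 to 5.5 mm behind the arm's back edge. To fit: with the arm 12 mm above its home height, push it back until the back edge meets the column face (all tabs through their slots), then push down 12 mm until the necks sit on the slots' lower ends.
- support_pins (a point): On the arm's top face, half-way between its two upright steel pins, 5 mm ahead of the arm's centre and 29 mm above it; axes as the arm's. Pins at x = -30 and +30 mm from here, 8 mm in diameter, 11 mm tall, tips tapered over the last 4 mm.
- plate_mid (a point): Centre (half-way up) of the black fixture plate (loose, 0.1 kg): 120 mm long (x), 64 mm wide (y), 8 mm thick; two through holes 12 mm in diameter at x = -30 and +30 mm, y = 0; two rubber rails 4 mm tall on top. Starts rails up on the gift box, overhanging both its long sides; grip across the 64 mm. Either end to the back. Home: 4 mm above point support_pins, flat, along the arm.
- giftbox: White closed gift box that carries the plate, fixed, 153 mm long (x), 48 mm wide (y), 50 mm tall; origin at the centre of its underside.
- award_a: Crystal award with a blue edge on an arched gunmetal foot 110 mm long (x), 60 mm wide; about 180 mm tall; loose; origin at the centre of its underside. Leave alone.
- award_b: A second such award, about 165 mm tall; origin at the centre of its underside. Leave alone.
- spare_foot: Spare arched gunmetal foot, 110 mm long (x), 60 mm wide, 30 mm tall, lying loose in front of the stand; origin at the centre of its underside. Leave alone.
- pump_bottle: Clear solvent bottle, 68 mm across, 116 mm tall; loose; origin at the centre of its underside. Leave alone.
- tape_roll: Roll of tape lying flat, 90 mm across, 25 mm tall; loose; origin at the centre of its underside. Leave alone.
- brush: Dusting brush lying on the table, 180 mm long; loose; origin near its middle at table level. Leave alone.
- glue_jar: Amber glue jar, 48 mm across, 65 mm tall; loose; origin at the centre of its underside. Leave alone.
- primer_can: Primer can, 54 mm across, 100 mm tall; loose; origin at the centre of its underside. Leave alone.
Mind the look-alikes: they are no part of the job. There is more than one size of the part that bears plate_mid; the job needs the middle-sized.

How it is judged (in metres and radians):
On the way, in this order (a step that is already met when the one before it is completed fails the run):
1. the support arm's tabs are hooked into the two lowest rows of slots and it is pushed down home (x of support_mid in the frame of stand between -0.068 and -0.062 m and y of support_mid in the frame of stand between -0.0045 and 0.0045 m and z of support_mid in the frame of stand between 0.1145 and 0.1195 m and angle between support_mid's own z axis and vertical below 0.05 rad and angle between the x axis of support_mid and the x axis of stand, either way round below 0.06 rad), for 0.3 s.
2. the fixture plate lies flat on the arm with both holes over the pins (all of step 1 and x of plate_mid in the frame of support_mid between -0.0085 and -0.0015 m and y of plate_mid in the frame of support_mid between -0.0035 and 0.0035 m and z of plate_mid in the frame of support_mid between 0.031 and 0.035 m and angle between the z axis of plate_mid and the z axis of support_mid, either way round below 0.04 rad and angle between the x axis of plate_mid and the x axis of support_mid, either way round below 0.12 rad), for 0.3 s.
At the end, for the whole second after the job is handed in: The arm is hooked in the two lowest slot rows, fully down: within 3 mm of the column face, 4.5 mm of mid-width, 2.5 mm of home height, 3 degrees of level and square. The plate lies flat on it, both holes over the pins (3.5 mm sideways, 2 mm in height). Both are released and at rest (all of step 2 and linear speed of each of support, plate below 0.02 m/s); the robot touches nothing.
It fails at once if the lamp is knocked (over 4 N) (contact force between lamp and anything else above 4 N).
It fails at once if an award is shifted by more than 20 mm or tipped (distance of any of award_a, award_b from where it was at the start of the episode above 0.02 m or angle between any of award_a, award_b's own z axis and vertical above 0.2 rad).
It fails at once if another bystander is shifted by more than 25 mm (distance of any of spare_foot, pump_bottle, tape_roll, brush, glue_jar, primer_can from where it was at the start of the episode above 0.025 m).
It also fails if it takes over 67 s, if anything falls off the work surface, if the arm or the gripper's body presses on something with over 40 N, if the wrist force passes 120 N, or if a joint passes its speed limit or range.

## Working session

There is one attempt and no reset: what is moved stays moved. The work goes in short steps, Python scripts to look and compute and a shell command to move; the robot and the scene stay as the last step left them, time stands still between calls to the robot, and variables do not carry over. Pictures are saved under pics/ and viewed, and the job is handed in when it is done.

```bash
ls; mkdir -p pics
python3 - <<'E'
from rig import *
import cv2,json
s=get_state();print(s)
for c in ("scene","top"):
    r=read_camera(c);cv2.imwrite(f"pics/{c}0.png",r["image"]);print(c,r["mtx"],r["xyz"],r["attitude"],[k for k in r])
E
```

```text
pics
{'time': 0.0, 'qpos': array([ 1.12792581e+00,  1.59085403e-01,  1.59824592e+00,  5.71096825e-05,
        1.38617636e+00, -2.10094911e-01]), 'qvel': array([ 1.53914452e-03,  1.65485471e-03,  5.85668848e-04, -1.58004395e-05,
       -2.68504619e-05,  4.13246203e-04]), 'effort': array([-1.10809873e-03, -3.96003878e+01, -3.31427765e+01, -2.83183281e-04,
        8.46272043e-03, -1.90222345e-07]), 'ee_pos': array([132.37962676, 558.94054378, 230.28961439]), 'eef_rot': array([[ 2.30688602e-01,  9.73027240e-01, -8.71378822e-04],
       [ 9.73025850e-01, -2.30689801e-01, -1.70621754e-03],
       [-1.86121435e-03, -4.54269179e-04, -9.99998165e-01]]), 'wrist_force': array([-0.99940511,  0.03820613,  0.86998602]), 'ft_torque': array([ 0.02483267, -0.01119799, -0.02417935]), 'width': 85.3073049929553}
scene [[456.72944378   0.         322.17357967]
 [  0.         456.72944378 196.27921024]
 [  0.           0.           1.        ]] [936.42074574 890.83127225 891.96208539] [[-0.88777978 -0.30416752  0.34544055]
 [ 0.45983512 -0.55357509  0.69433874]
 [-0.01996801  0.7752656   0.63131968]] ['image', 'mtx', 'xyz', 'attitude']
top [[367.33808628   0.         318.42409915]
 [  0.         367.33808628 198.77556524]
 [  0.           0.           1.        ]] [ 348.9274365    23.61081274 1299.42639674] [[ 0.00258827  0.99433218 -0.10628651]
 [-0.99987811  0.00420983  0.01503494]
 [ 0.01539717  0.10623464  0.99422187]] ['image', 'mtx', 'xyz', 'attitude']
```

View pics/scene0.png

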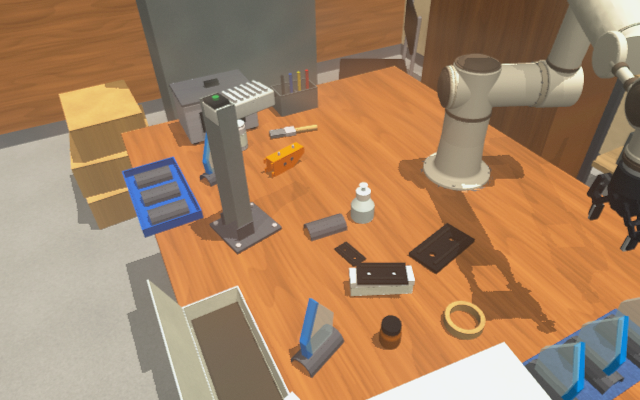

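View pics/top0.png

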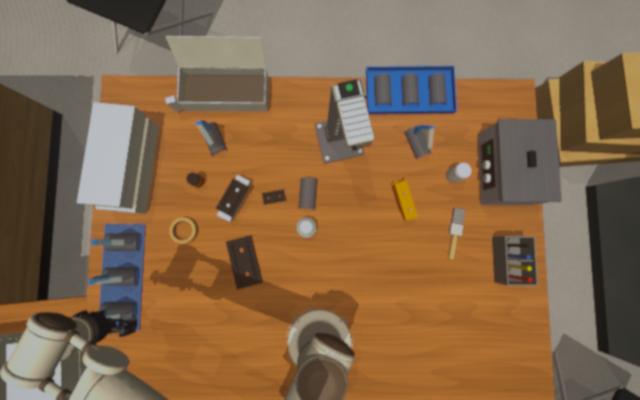

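```bash
cat > h.py <<'E'
from rig import *
import numpy as np, cv2
from scipy.spatial.transform import Rotation as R
CAM={}
def cam(c):
    CAM[c]=read_camera(c); return CAM[c]
def loc(c,q):
    r=CAM[c]; A=np.array(r["attitude"]);t=np.array(r["xyz"])
    return [(round(d["p"],2),np.round(A@np.array(d["location"])+t,1)) for d in mark_of(c,q)]
def proj(c,P):
    r=CAM[c]; A=np.array(r["attitude"]);t=np.array(r["xyz"])
    p=(np.atleast_2d(P)-t)@A; p=p*[1,-1,-1]; u=p@np.array(r["mtx"]).T
    return u[:,:2]/u[:,2:]
def ray(c,uv):
    r=CAM[c]; A=np.array(r["attitude"])
    d=np.linalg.inv(r["mtx"])@[uv[0],uv[1],1.]; return np.array(r["xyz"]),A@(d*[1,-1,-1])
def onz(c,uv,z):
    o,d=ray(c,uv); return o+d*(z-o[2])/d[2]
E
python3 - <<'E'
from h import *
for c in ("scene","top"):
    cam(c)
    for q in "stand slots lamp support_mid support_tabs support_hook support_pins plate_mid giftbox award_a award_b spare_foot pump_bottle tape_roll brush glue_jar primer_can".split():
        print(c,q,[(p,list(x),list(proj(c,x)[0].round())) for p,x in loc(c,q)])
E
```

```text
scene stand [(0.82, [np.float64(702.1), np.float64(-72.3), np.float64(-1.3)], [np.float64(247.0), np.float64(227.0)]), (0.52, [np.float64(377.5), np.float64(471.0), np.float64(1.9)], [np.float64(462.0), np.float64(322.0)])]
scene slots [(0.91, [np.float64(699.1), np.float64(-70.7), np.float64(96.4)], [np.float64(244.0), np.float64(201.0)])]
scene lamp [(0.56, [np.float64(475.9), np.float64(-293.4), np.float64(60.9)], [np.float64(286.0), np.float64(150.0)])]
scene support_mid [(0.88, [np.float64(483.1), np.float64(-291.5), np.float64(24.8)], [np.float64(285.0), np.float64(160.0)]), (0.44, [np.float64(476.7), np.float64(-295.5), np.float64(61.1)], [np.float64(286.0), np.float64(150.0)])]
scene support_tabs [(0.93, [np.float64(544.9), np.float64(-276.4), np.float64(14.4)], [np.float64(270.0), np.float64(170.0)])]
scene support_hook [(0.6, [np.float64(552.2), np.float64(-276.0), np.float64(3.0)], [np.float64(268.0), np.float64(174.0)])]
scene support_pins [(0.63, [np.float64(476.5), np.float64(-295.9), np.float64(60.3)], [np.float64(286.0), np.float64(150.0)])]
scene plate_mid [(0.94, [n
[... 4123 characters left out ...]
, np.float64(229.0)])]
top brush [(0.68, [np.float64(367.9), np.float64(-471.3), np.float64(1.0)], [np.float64(453.0), np.float64(233.0)]), (0.51, [np.float64(476.8), np.float64(-294.8), np.float64(55.4)], [np.float64(406.0), np.float64(201.0)]), (0.36, [np.float64(537.9), np.float64(-276.9), np.float64(13.9)], [np.float64(398.0), np.float64(185.0)])]
top glue_jar [(0.68, [np.float64(549.8), np.float64(432.4), np.float64(3.2)], [np.float64(198.0), np.float64(181.0)]), (0.41, [np.float64(698.3), np.float64(-352.8), np.float64(2.8)], [np.float64(417.0), np.float64(141.0)])]
top primer_can [(0.7, [np.float64(573.2), np.float64(-478.8), np.float64(-1.3)], [np.float64(452.0), np.float64(176.0)])]
```

Run:
```python
from h import *
a=cam("scene")["image"];b=cam("top")["image"]
def crop(im,x,y,w,h,s): return cv2.resize(im[y:y+h,x:x+w],(w*s,h*s),interpolation=cv2.INTER_CUBIC)
# scene support, scene plate, top support, top plate
t=np.hstack([crop(a,255,135,60,45,6),crop(a,335,240,70,45,6)[:,:420]])
u=np.hstack([crop(b,380,170,60,50,6),crop(b,200,170,70,50,6)])
cv2.imwrite("pics/crops.png",np.vstack([t,u]))
cv2.imwrite("pics/stand.png",np.hstack([crop(a,190,80,100,175,3),crop(b,310,70,80,105,5)[:525]]))
```

```text
(no output)
```

View pics/crops.png

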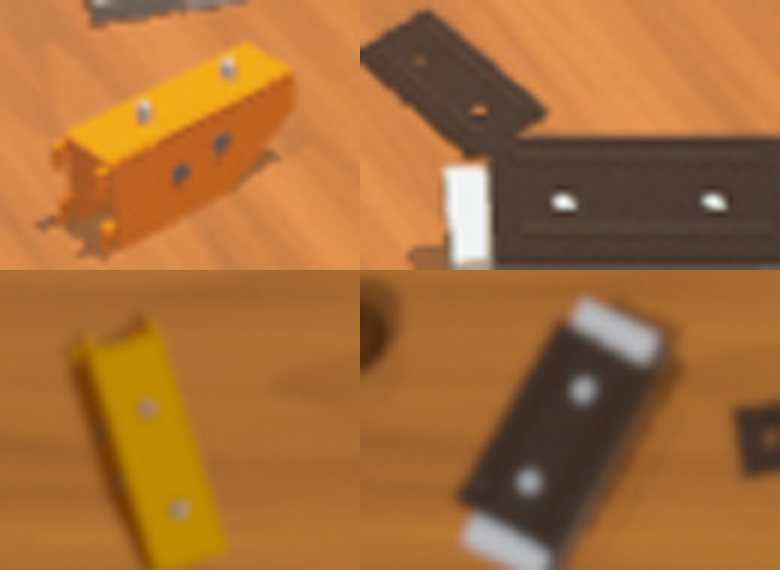

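View pics/stand.png

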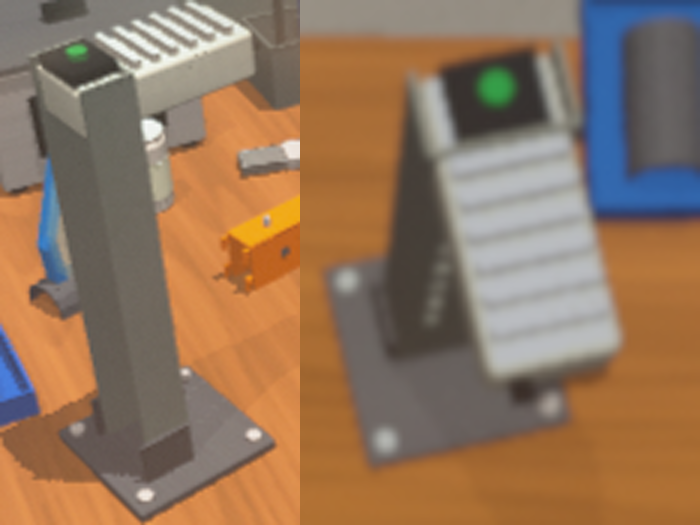

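```bash
cat > fit.py <<'E'
from h import *
from scipy.optimize import least_squares
for c in ("scene","top"): cam(c)
def T(p,X):
    c,s=np.cos(p[2]),np.sin(p[2]); X=np.atleast_2d(X).astype(float)
    return np.c_[p[0]+c*X[:,0]-s*X[:,1],p[1]+s*X[:,0]+c*X[:,1],X[:,2]]
def fit(obs,p0):
    def f(p): return np.concatenate([(proj(c,T(p,X))[0]-uv) for c,X,uv in obs])
    r=least_squares(f,p0,loss='soft_l1'); print(r.x.round(4),np.degrees(r.x[2]).round(2)); print(f(r.x).reshape(-1,2).round(1).tolist()); return r.x
if __name__=="__main__":
    st=[("top",(-70,75,12),(324,163)),("top",(-70,-75,12),(364,154)),("top",(80,75,12),(315,124)),
     ("scene",(80,75,12),(238.3,253.3)),("scene",(-70,75,12),(280.7,226.7)),("scene",(80,-75,12),(210.7,225)),("scene",(-70,-75,12),(251.7,201.7))]
    print("stand");ps=fit(st,[700,-68,0.2])
    su=[("scene",(-35,0,69),(293,145.3)),("scene",(25,0,69),(278.8,152.5)),("scene",(-65,-21,58),(296.2,142)),("scene",(-65,21,58),(304.2,147)),("scene",(65,-21,58),(266.3,157.8)),("scene",(65,21,58),(273.7,162.2)),("top",(25,0,69),(404.7,193)),("top",(-35,0,69),(410,210)),("top",(-65,-21,58),(417.5,216.7)),("top",(-65,21,58),(405.8,220))]
    print("sup");pu=fit(su,[480,-292,.25])
    pl=[("scene",(30,0,54),(368.8,273.7)),("scene",(-30,0,54),(393.8,273.7)),("top",(30,0,54),(237.2,190)),("top",(-30,0,54),(228.2,205.3))]
    print("plate");pp=fit(pl,[485,297,-.5])
    def wire(im,c,p,P,Es,k):
        P=proj(c,T(p,P))
        for i,j in Es: cv2.line(im,*[tuple(((P[q]+.5)*k-.5).astype(int)) for q in (i,j)],(255,0,255) ,1)
    def box(x0,x1,y0,y1,z0,z1):
        P=[(x,y,z) for x in (x0,x1) for y in (y0,y1) for z in (z0,z1)]
        return P,[(0,1),(2,3),(4,5),(6,7),(0,2),(1,3),(4,6),(5,7),(0,4),(1,5),(2,6),(3,7)]
    k=6;B={}
    for c in CAM:
        im=cv2.resize(CAM[c]["image"],None,fx=k,fy=k,interpolation=cv2.INTER_CUBIC)
        for b in [(-70,80,-75,75,0,12),(0,46,-40,40,0,407),(-115,0,-35,35,358,415)]: wire(im,c,ps,*box(*b),k)
        wire(im,c,pu,*box(-65,65,-21,21,0,58),k)
        for x in (-35,25): wire(im,c,pu,[(x,0,58),(x,0,69)],[(0,1)],k)
        wire(im,c,pp,*box(-60,60,-32,32,50,58),k)
        B[c]=im
    g=lambda im,x,y,w,h,s:cv2.resize(im[y*k:(y+h)*k,x*k:(x+w)*k],(w*s,h*s),interpolation=cv2.INTER_AREA)
    a,b=B["scene"],B["top"]
    cv2.imwrite("pics/w1.png",np.vstack([np.hstack([g(a,255,135,60,45,6),g(a,345,255,70,45,6)]),np.hstack([g(b,380,170,60,50,6),g(b,200,170,70,50,6)])]))
    cv2.imwrite("pics/w2.png",np.hstack([g(a,190,80,100,175,3),g(b,305,70,90,105,5)]))
E
python3 fit.py
```

```text
stand
[ 7.010888e+02 -6.798710e+01  2.527000e-01] 14.48
[[-0.7, 0.1], [-0.1, -1.0], [-2.1, -0.6], [-0.1, -1.2], [1.9, -0.8], [-1.8, -0.7], [0.3, -0.4]]
sup
[ 4.790084e+02 -2.925743e+02  2.850000e-01] 16.33
[[0.2, -0.7], [0.4, -0.8], [-0.2, -0.5], [0.1, -0.7], [-0.4, -0.9], [0.3, -0.1], [-0.5, -0.5], [-0.4, -0.5], [-0.2, -0.2], [-0.3, -0.1]]
plate
[487.2221 297.2175  -0.4998] -28.63
[[0.2, -0.6], [0.3, -0.6], [-0.3, -0.8], [-0.2, -0.7]]
```

View pics/w1.png

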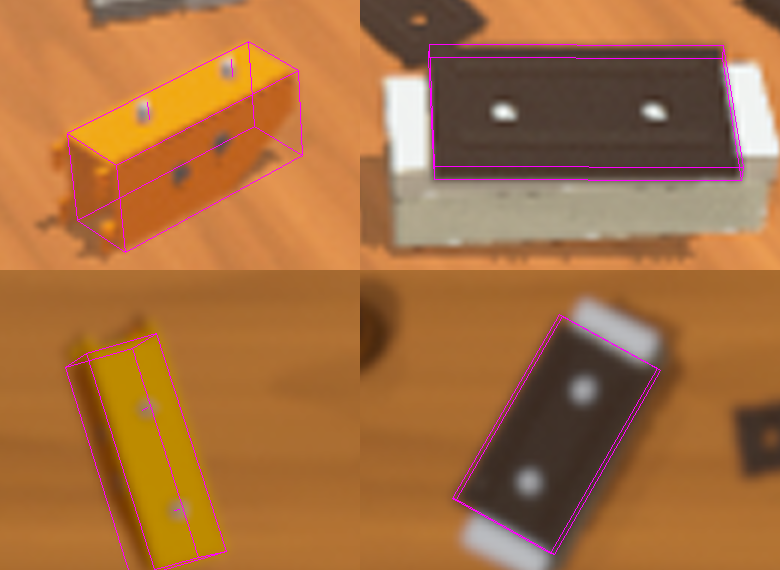

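View pics/w2.png

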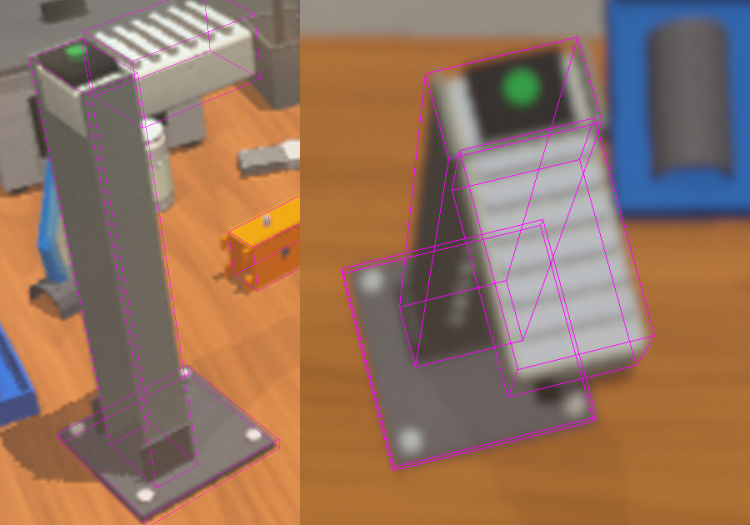

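```bash
cat > edge.py <<'E'
from fit import *
from scipy.ndimage import map_coordinates
def samples(c,p,a,b,n=25):
    P=np.linspace(a,b,n+4)[2:-2]; return P
def edgeobs(c,p,off,edges,w=3.0):
    im=cv2.cvtColor(CAM[c]["image"],cv2.COLOR_BGR2Lab).astype(float)
    out=[]
    for a,b in edges:
        P=np.linspace(a,b,29)[3:-3]; uv=proj(c,T(p,P))+off[c]
        d=uv[-1]-uv[0]; n=np.array([-d[1],d[0]])/np.linalg.norm(d)
        s=np.arange(-w-1,w+1.01,0.25)
        pts=uv[:,None]+s[None,:,None]*n
        v=np.stack([map_coordinates(cv2.GaussianBlur(im[...,k],(0,0),0.7),[pts[...,1],pts[...,0]],order=1) for k in range(3)],-1)
        v=v.mean(0)  # average along edge
        g=np.linalg.norm(v[4:]-v[:-4],axis=-1); ss=s[2:-2]
        g=g*np.exp(-(ss/w)**2/2)
        i=g.argmax(); m=slice(max(0,i-3),i+4); x=(ss[m]*g[m]).sum()/g[m].sum()
        out.append((c,P,n,uv+x*n,g[i],x))
    return out
def solve(models,iters=8,w=3.0,off=None,verbose=True,free_off=True):
    # models: name->(p0, {cam:[edges]})
    ps={k:np.array(m[0],float) for k,m in models.items()}
    off=off or {"scene":np.zeros(2),"top":np.zeros(2)}
    names=list(ps)
    for it in range(iters):
        ww=max(1.2,w*0.8**it)
        O={k:sum([edgeobs(c,ps[k],off,e,ww) for c,e in models[k][1].items()],[]) for k in names}
        def f(x):
            o={"scene":x[0:2],"top":x[2:4]}; r=[]
            for i,k in enumerate(names):
                p=x[4+3*i:7+3*i]*[1,1,.01]
                for c,P,n,t,g,_ in O[k]:
                    if g<6: continue
                    r.append(((proj(c,T(p,P[[0,-1]]))+o[c]-t[[0,-1]])@n))
            r=np.concatenate(r) if r else np.zeros(0)
            return np.r_[r,x[:4]/(1.0 if free_off else 1e-3)-np.r_[off["scene"],off["top"]]*(0 if free_off else 1e3)]
        x0=np.r_[off["scene"],off["top"],np.concatenate([ps[k]/[1,1,.01] for k in names])]
        x=least_squares(f,x0,loss='soft_l1',f_scale=0.5).x
        off={"scene":x[:2],"top":x[2:4]}
        for i,k in enumerate(names): ps[k]=x[4+3*i:7+3*i]*[1,1,.01]
    if verbose:
        print("off",{k:v.round(2).tolist() for k,v in off.items()})
        for k in names:
            print(k,ps[k].round(4)); print([(c[0],round(g),round(float(x),1)) for c,P,n,t,g,x in O[k]])
    return ps,off
STAND={"top":[((-70,75,12),(80,75,12)),((-70,75,12),(-70,-75,12)),((-115,-35,415),(0,-35,415)),((-115,35,415),(0,35,415)),((46,40,407),(46,-40,407)),((0,40,20),(0,0,20)),((0,40,100),(0,40,300))],
 "scene":[((-70,75,12),(80,75,12)),((80,75,12),(80,-75,12)),((46,40,60),(46,40,350)),((0,40,60),(0,40,330)),((46,-40,60),(46,-40,350)),((-70,75,12),(-70,-20,12))]}
def SUP(z=0): return {"top":[((65,-21,58+z),(-65,-21,58+z)),((65,21,58+z),(-65,21,58+z)),((-65,-21,58+z),(-65,21,58+z))],
 "scene":[((-65,-21,58+z),(65,-21,58+z)),((-65,21,58+z),(65,21,58+z)),((65,-21,58+z),(65,21,58+z)),((-65,21,58+z),(-65,-21,58+z)),((65,21,10+z),(65,21,55+z)),((65,21,z),(10,21,z))]}
def PL(z=50): return {"top":[((60,-32,8+z),(-60,-32,8+z)),((60,32,8+z),(-60,32,8+z)),((-60,-32,8+z),(-60,32,8+z)),((60,-32,8+z),(60,32,8+z))],
 "scene":[((60,-32,8+z),(-60,-32,8+z)),((60,32,z),(-60,32,z)),((-60,-32,8+z),(-60,32,8+z)),((60,-32,8+z),(60,32,8+z))]}
if __name__=="__main__":
    solve({"stand":([701,-68,.2527],STAND),"sup":([479,-292.5,.285],SUP()),"plate":([487,297,-.5],PL())})
E
python3 edge.py
```

```text
off {'scene': [-0.26, 0.08], 'top': [0.32, 0.97]}
stand [ 7.023107e+02 -6.536730e+01  2.389000e-01]
[('t', 13, 0.3), ('t', 14, 0.3), ('t', 22, -0.2), ('t', 30, 0.0), ('t', 18, 0.1), ('t', 11, 0.1), ('t', 2, -1.0), ('s', 23, -0.7), ('s', 17, -0.5), ('s', 4, -0.2), ('s', 21, -0.2), ('s', 18, 0.1), ('s', 20, 0.3)]
sup [ 4.807684e+02 -2.934388e+02  2.725000e-01]
[('t', 11, 0.0), ('t', 23, 0.3), ('t', 12, 0.1), ('s', 14, 0.3), ('s', 27, 0.1), ('s', 28, 0.0), ('s', 14, 0.1), ('s', 3, 0.3), ('s', 13, -0.2)]
plate [488.0065 296.9875  -0.4998]
[('t', 13, -0.2), ('t', 25, 0.1), ('t', 36, 0.3), ('t', 36, -0.2), ('s', 40, 0.2), ('s', 40, -0.2), ('s', 65, 0.0), ('s', 55, -0.1)]
```

```bash
cat > go.py <<'E'
from h import *
SUPP=[480.8,-293.4,.2725]; STP=[702.3,-65.4,.239]; PLP=[488,297,-.5]
def Rz(a): return R.from_euler('z',a).as_matrix()
def pose(frame,g,z0,lean,back=0,flip=1,tip=21,yaw=0):
    """frame x,y,yaw; g local grasp (z from z0); lean deg; tool"""
    M=Rz(frame[2]+yaw); L=np.radians(lean)
    tz=M@[np.sin(L),0,-np.cos(L)]; tx=M@[0,flip,0]; ty=np.cross(tz,tx)
    P=np.array([frame[0],frame[1],z0])+Rz(frame[2])@np.array(g,float)+tz*(tip-back)
    return P,np.c_[tx,ty,tz]
def delta(P,Rt,s=None):
    s=s or get_state()
    d=(P-s["ee_pos"])/10; r=R.from_matrix(Rt@np.array(s["eef_rot"]).T).as_rotvec()
    print("d cm",d.round(2),"rot",r.round(3),"|d|",np.linalg.norm(d).round(2),"|r|",np.linalg.norm(r).round(3),"rows>=",np.ceil(max(np.linalg.norm(d)/4.17,np.linalg.norm(r)/.125)))
E
python3 - <<'E'
from go import *
for f in (1,-1): delta(*pose(SUPP,(-5,0,47),0,32,back=120,flip=f))
print(pose(SUPP,(-5,0,47),0,32,back=120))
E
```

```text
d cm [ 29.28 -86.83 -10.04] rot [ 0.011 -0.564  0.492] |d| 92.18 |r| 0.749 rows>= 23.0
d cm [ 29.28 -86.83 -10.04] rot [ 0.754  0.015 -2.547] |d| 92.18 |r| 2.656 rows>= 23.0
(array([ 425.45828019, -308.86532621,  130.95676152]), array([[-0.26914003,  0.81675602,  0.5103658 ],
       [ 0.96310106,  0.22824369,  0.14262249],
       [ 0.        ,  0.52991926, -0.8480481 ]]))
```

```bash
python3 -m inch '[{"rot":[0.031,0,-0.106],"translation":[1.25,-3.6,0],"grip":1},{"rot":[0.031,0,-0.106],"translation":[1.25,-3.6,0],"grip":1},{"rot":[0.031,0,-0.106],"translation":[1.25,-3.6,0],"grip":1},{"rot":[0.031,0,-0.106],"translation":[1.25,-3.6,0],"grip":1},{"rot":[0.031,0,-0.106],"translation":[1.25,-3.6,0],"grip":1},{"rot":[0.031,0,-0.106],"translation":[1.25,-3.6,0],"grip":1},{"rot":[0.031,0,-0.106],"translation":[1.25,-3.6,0],"grip":1},{"rot":[0.031,0,-0.106],"translation":[1.25,-3.6,0],"grip":1},{"rot":[0.031,0,-0.106],"translation":[1.25,-3.6,0],"grip":1},{"rot":[0.031,0,-0.106],"translation":[1.25,-3.6,0],"grip":1}]' 60
python3 -c "
from go import *
delta(*pose(SUPP,(-5,0,47),0,32,back=120,flip=-1));print(get_state()['qpos'])"
```

```text
time: 3.03
ee_pos: [252.7, 206.2, 225.3]
eef_rot: [[0.945, 0.294, 0.147], [0.252, -0.935, 0.25], [0.211, -0.2, -0.957]]
wrist_force: [0.4, -0.8, 0.6]
width: 85.4
d cm [ 17.27 -51.51  -9.44] rot [ 0.451  0.009 -1.498] |d| 55.14 |r| 1.564 rows>= 14.0
[ 0.04652376 -0.9220578   2.42699266  0.24698768  1.47594363 -0.23976875]
```

```bash
python3 -m inch '[{"rot":[0.032,0,-0.106],"translation":[3.2,-2.4,0],"grip":1},{"rot":[0.032,0,-0.106],"translation":[3.0,-2.7,0],"grip":1},{"rot":[0.032,0,-0.106],"translation":[2.5,-3.2,0],"grip":1},{"rot":[0.032,0,-0.106],"translation":[1.6,-3.7,0],"grip":1},{"rot":[0.032,0,-0.106],"translation":[1.2,-3.8,0],"grip":1},{"rot":[0.032,0,-0.106],"translation":[1,-3.8,-0.4],"grip":1},{"rot":[0.032,0,-0.106],"translation":[1,-3.8,-0.6],"grip":1},{"rot":[0.032,0,-0.106],"translation":[1,-3.8,-0.6],"grip":1},{"rot":[0.032,0,-0.106],"translation":[0.8,-3.8,-0.6],"grip":1},{"rot":[0.032,0,-0.106],"translation":[0.6,-3.8,-0.6],"grip":1}]' 60
python3 -c "
from go import *
delta(*pose(SUPP,(-5,0,47),0,32,back=120,flip=-1));print(get_state()['qpos'])"
```

```text
time: 3.87
ee_pos: [416.4, -160.5, 204.7]
eef_rot: [[0.595, -0.657, 0.463], [-0.791, -0.582, 0.192], [0.143, -0.48, -0.865]]
wrist_force: [0.8, 1.0, 1.0]
width: 85.3
d cm [  0.91 -14.84  -7.37] rot [ 0.153  0.017 -0.369] |d| 16.59 |r| 0.399 rows>= 4.0
[-1.02071914 -0.42320349  2.25636665  0.54547304  1.26589733 -0.2890059 ]
```

```bash
python3 -m inch '[{"rot":[0.032,0.004,-0.082],"translation":[0.2,-3.1,-1.5],"grip":1},{"rot":[0.034,0.004,-0.082],"translation":[0.2,-3.1,-1.5],"grip":1},{"rot":[0.034,0.004,-0.082],"translation":[0.2,-3.1,-1.5],"grip":1},{"rot":[0.034,0.004,-0.082],"translation":[0.2,-3.1,-1.5],"grip":1},{"rot":[0.02,0.002,-0.045],"translation":[0.1,-2.5,-1.2],"grip":1},{"rot":[0,0,0],"translation":[0,0,0],"grip":1}]' 60
python3 - <<'E'
from go import *
delta(*pose(SUPP,(-5,0,47),0,32,back=120,flip=-1));print(get_state()['qpos'])
delta(*pose(SUPP,(-5,0,47),0,32,back=0,flip=-1))
c=cam("scene")["image"]; d=cam("top")["image"]
cv2.imwrite("pics/a1.png",np.vstack([cv2.resize(c[60:230,180:430],None,fx=3,fy=3)[:350],cv2.resize(d[110:270,330:530],(750,250))[:250]]))
E
```

```text
time: 4.37
ee_pos: [423.9, -326.2, 129.4]
eef_rot: [[0.231, -0.827, 0.513], [-0.973, -0.194, 0.126], [-0.004, -0.528, -0.849]]
wrist_force: [0.5, 1.0, -0.8]
width: 85.4
d cm [0.16 1.74 0.16] rot [-0.004 -0.003  0.039] |d| 1.75 |r| 0.039 rows>= 1.0
[-1.20679951  0.01588985  2.06467589  0.63613853  1.08023373 -0.18150339]
d cm [  6.29   3.45 -10.02] rot [-0.004 -0.003  0.039] |d| 12.32 |r| 0.039 rows>= 3.0
```

View pics/a1.png

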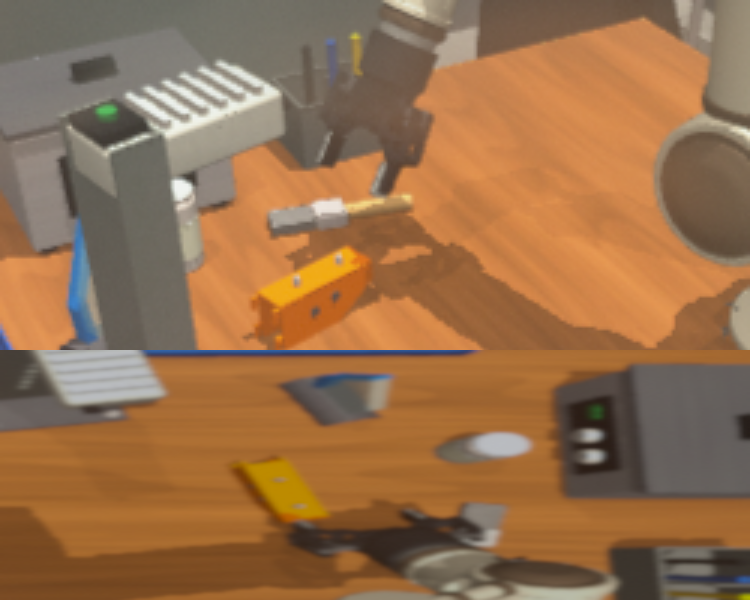

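```bash
python3 -m inch '[{"rot":[-0.004,-0.003,0.039],"translation":[0.16,1.75,0.16],"grip":1},{"rot":[0,0,0],"translation":[0,0,0],"grip":1},{"rot":[0,0,0],"translation":[1.3,0.35,-2.1],"grip":1},{"rot":[0,0,0],"translation":[1.3,0.35,-2.1],"grip":1},{"rot":[0,0,0],"translation":[1.3,0.35,-2.1],"grip":1},{"rot":[0,0,0],"translation":[0,0,0],"grip":1}]' 60
python3 - <<'E'
from go import *
delta(*pose(SUPP,(-5,0,47),0,32,back=0,flip=-1))
c=cam("scene")["image"]; d=cam("top")["image"]
cv2.imwrite("pics/a2.png",np.vstack([cv2.resize(c[90:200,230:360],None,fx=5,fy=5)[:400],cv2.resize(d[165:225,360:490],(650,200))[:200]]))
E
```

```text
time: 4.97
ee_pos: [468.7, -289.3, 74.9]
eef_rot: [[0.288, -0.808, 0.514], [-0.958, -0.251, 0.141], [0.015, -0.533, -0.846]]
wrist_force: [-0.3, 1.8, -0.2]
width: 85.5
d cm [ 1.8  -0.25 -4.57] rot [ 0.014  0.007 -0.019] |d| 4.92 |r| 0.025 rows>= 2.0
```

View pics/a2.png

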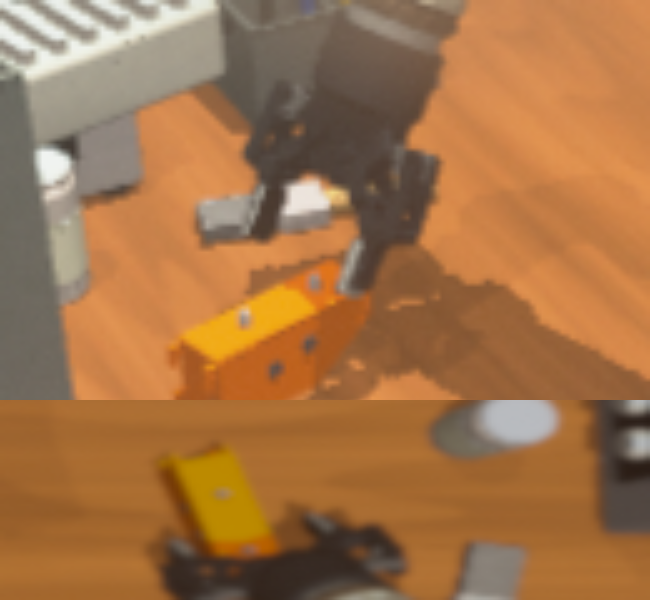

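```bash
python3 -m inch '[{"rot":[0.005,0.003,-0.008],"translation":[0.5,-0.2,-1.2],"grip":1},{"rot":[0.005,0.003,-0.008],"translation":[0.7,0,-1.6],"grip":1},{"rot":[0,0,0],"translation":[0.5,0,-1.2],"grip":1},{"rot":[0,0,0],"translation":[0,0,0],"grip":1}]' 60
python3 - <<'E'
from go import *
delta(*pose(SUPP,(-5,0,47),0,32,back=0,flip=-1))
c=cam("scene")["image"]; d=cam("top")["image"]
cv2.imwrite("pics/a3.png",np.vstack([cv2.resize(c[90:200,230:360],None,fx=5,fy=5)[:440],cv2.resize(d[165:225,360:490],(650,160))[:200]]))
E
```

```text
time: 5.4
ee_pos: [488.3, -298.0, 46.2]
eef_rot: [[0.272, -0.81, 0.52], [-0.962, -0.242, 0.126], [0.024, -0.534, -0.845]]
wrist_force: [-0.2, 0.1, -0.2]
width: 85.1
d cm [-0.16  0.63 -1.7 ] rot [ 0.022  0.012 -0.003] |d| 1.82 |r| 0.025 rows>= 1.0
```

View pics/a3.png

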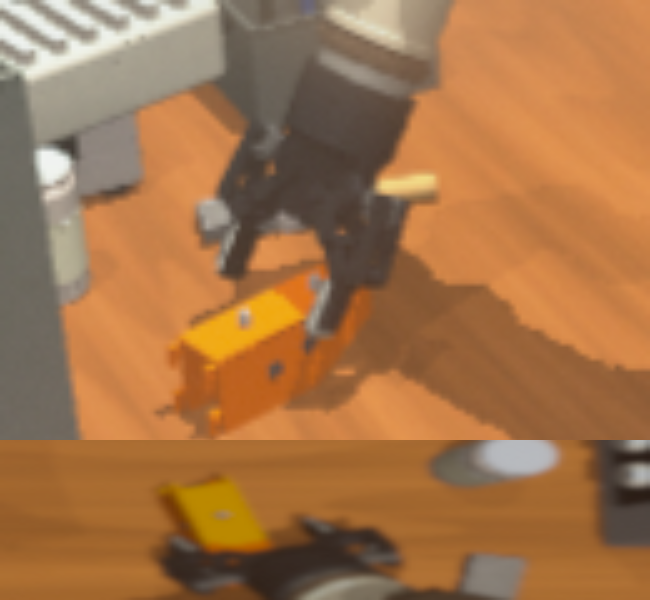

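```bash
python3 -m inch '[{"rot":[0.022,0.012,-0.003],"translation":[-0.1,0.63,-0.9],"grip":1},{"rot":[0.0,0.0,0],"translation":[-0.1,0.1,-0.9],"grip":1},{"rot":[0,0,0],"translation":[0,0,0],"grip":1}]' 60
python3 - <<'E'
from go import *
delta(*pose(SUPP,(-5,0,47),0,32,back=0,flip=-1))
E
```

```text
time: 5.75
ee_pos: [486.9, -293.5, 32.6]
eef_rot: [[0.268, -0.815, 0.513], [-0.963, -0.231, 0.138], [0.006, -0.531, -0.847]]
wrist_force: [0.4, -0.9, -0.6]
width: 85.4
d cm [-0.02  0.18 -0.35] rot [0.006 0.003 0.001] |d| 0.39 |r| 0.007 rows>= 1.0
```

```bash
python3 -m inch '[{"rot":[0.006,0.003,0.001],"translation":[0,0.2,-0.4],"grip":1},{"rot":[0,0,0],"translation":[0,0,0],"grip":0.8},{"rot":[0,0,0],"translation":[0,0,0],"grip":0.55},{"rot":[0,0,0],"translation":[0,0,0],"grip":0.4},{"rot":[0,0,0],"translation":[0,0,0],"grip":0.3},{"rot":[0,0,0],"translation":[0,0,0],"grip":0.2},{"rot":[0,0,0],"translation":[0,0,0],"grip":0.2},{"rot":[0,0,0],"translation":[0,0,0],"grip":0.1}]' 90
python3 - <<'E'
from go import *
delta(*pose(SUPP,(-5,0,47),0,32,back=0,flip=-1))
E
```

```text
time: 6.42
ee_pos: [486.5, -291.8, 28.7]
eef_rot: [[0.269, -0.817, 0.511], [-0.963, -0.228, 0.143], [-0.001, -0.53, -0.848]]
wrist_force: [-0.8, -1.0, 0.1]
width: 40.8
d cm [0.02 0.01 0.05] rot [-0.001  0.     0.   ] |d| 0.06 |r| 0.001 rows>= 1.0
```

```bash
python3 -m inch '[{"rot":[0,0,0],"translation":[0,0,1],"grip":0},{"rot":[0,0,0],"translation":[0,0,2],"grip":0},{"rot":[0,0,0],"translation":[0,0,3],"grip":0},{"rot":[0,0,0],"translation":[0,0,3],"grip":0},{"rot":[0,0,0],"translation":[0,0,2],"grip":0},{"rot":[0,0,0],"translation":[0,0,0],"grip":0},{"rot":[0,0,0],"translation":[0,0,0],"grip":0}]' 90
python3 - <<'E'
from go import *
print(get_state()['qpos'].round(2))
c=cam("scene")["image"]; d=cam("top")["image"]
cv2.imwrite("pics/a4.png",np.vstack([cv2.resize(c[90:190,230:360],None,fx=5,fy=5)[:440],cv2.resize(d[165:225,360:490],(650,200))[:200]])[:600])
E
```

```text
time: 7.0
ee_pos: [482.0, -286.5, 140.2]
eef_rot: [[0.271, -0.822, 0.501], [-0.963, -0.225, 0.15], [-0.01, -0.523, -0.852]]
wrist_force: [0.5, -0.4, -3.4]
width: 40.9
[-1.05  0.04  2.02  0.63  1.05 -0.06]
```

View pics/a4.png

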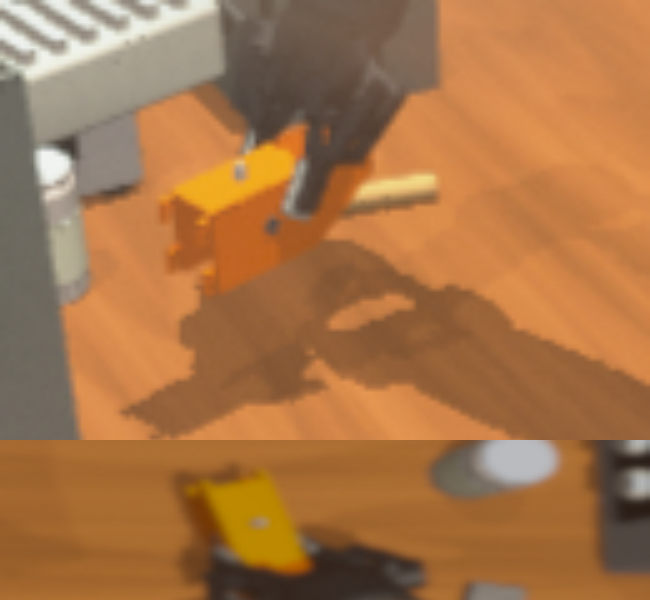

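```bash
cat >> go.py <<'E'
def H(Rm,p): 
    M=np.eye(4);M[:3,:3]=Rm;M[:3,3]=p;return M
_tg=H(np.array([[0.269,-0.817,0.511],[-0.963,-0.228,0.143],[-0.001,-0.53,-0.848]]),[486.5,-291.8,28.7])
_u,_,_v=np.linalg.svd(_tg[:3,:3]); _tg[:3,:3]=_u@_v
REL=np.linalg.inv(_tg)@H(Rz(SUPP[2]),[SUPP[0],SUPP[1],29.])   # support_mid in tool
def stH(): return H(Rz(STP[2]),[STP[0],STP[1],0])
def tool_for(x,y,z,yaw=0):  # support_mid in stand frame
    M=stH()@H(Rz(yaw),[x,y,z])@np.linalg.inv(REL); return M[:3,3],M[:3,:3]
def supnow(s=None):
    s=s or get_state(); M=np.linalg.inv(stH())@H(np.array(s["eef_rot"]),s["ee_pos"])@REL
    print("sup in stand",M[:3,3].round(1),"rotvec",R.from_matrix(M[:3,:3]).as_rotvec().round(3)); return M
E
python3 - <<'E'
from go import *
supnow()
delta(*tool_for(-150,0,131))
delta(*tool_for(-110,0,129))
E
```

```text
sup in stand [-272.3 -162.6  139.5] rotvec [0.012 0.008 0.035]
d cm [ 8.04 18.67 -0.85] rot [-0.009 -0.011 -0.035] |d| 20.35 |r| 0.038 rows>= 5.0
d cm [11.92 19.62 -1.05] rot [-0.009 -0.011 -0.035] |d| 22.98 |r| 0.038 rows>= 6.0
```

```bash
python3 -m inch '[{"rot":[-0.002,-0.002,-0.007],"translation":[1.3,3.1,-0.1],"grip":0},{"rot":[-0.002,-0.002,-0.007],"translation":[1.3,3.1,-0.1],"grip":0},{"rot":[-0.002,-0.002,-0.007],"translation":[1.3,3.1,-0.1],"grip":0},{"rot":[-0.002,-0.002,-0.007],"translation":[1.3,3.1,-0.1],"grip":0},{"rot":[-0.002,-0.002,-0.007],"translation":[1.3,3.1,-0.1],"grip":0},{"rot":[0,0,0],"translation":[0.8,1.5,-0.1],"grip":0},{"rot":[0,0,0],"translation":[0,0,0],"grip":0},{"rot":[0,0,0],"translation":[0,0,0],"grip":0}]' 90
python3 - <<'E'
from go import *
supnow()
delta(*tool_for(-110,0,129))
E
```

```text
time: 7.77
ee_pos: [547.4, -104.3, 115.8]
eef_rot: [[0.231, -0.837, 0.496], [-0.973, -0.187, 0.137], [-0.022, -0.514, -0.858]]
wrist_force: [0.8, -0.8, -3.1]
width: 41.2
sup in stand [-165.6   -1.1  116.2] rotvec [ 0.021  0.019 -0.006]
d cm [5.38 1.43 1.29] rot [-0.016 -0.024  0.006] |d| 5.71 |r| 0.029 rows>= 2.0
```

```bash
python3 -m inch '[{"rot":[-0.016,-0.024,0.006],"translation":[0.8,0.3,1.4],"grip":0},{"rot":[0,0,0],"translation":[1.5,0.4,0.2],"grip":0},{"rot":[0,0,0],"translation":[1.0,0.25,0.2],"grip":0},{"rot":[0,0,0],"translation":[0,0,0],"grip":0},{"rot":[0,0,0],"translation":[0,0,0],"grip":0}]' 90
python3 - <<'E'
from go import *
supnow()
delta(*tool_for(-110,0,129))
c=cam("scene")["image"]; d=cam("top")["image"]
cv2.imwrite("pics/a5.png",np.hstack([cv2.resize(c[90:250,190:290],None,fx=3.5,fy=3.5)[:560],cv2.resize(d[90:230,300:380],(320,560))]))
print(loc("scene","support_mid"),loc("scene","support_tabs"),loc("top","support_mid"),loc("top","support_tabs"))
M=stH()@supnow(); print((M@[0,0,0,1])[:3].round(1),(M@[65,0,-17,1])[:3].round(1))
E
```

```text
time: 8.18
ee_pos: [580.3, -96.9, 132.8]
eef_rot: [[0.233, -0.825, 0.514], [-0.972, -0.197, 0.125], [-0.002, -0.529, -0.848]]
wrist_force: [-0.4, 0.4, -3.2]
width: 40.9
sup in stand [-131.9   -1.7  133.1] rotvec [ 0.001  0.001 -0.003]
d cm [ 2.09  0.69 -0.41] rot [-0.001 -0.001  0.003] |d| 2.23 |r| 0.004 rows>= 1.0
[(0.91, array([574.4, -96.3, 131.2])), (0.16, array([ 701.7, -354.4,   -1.6]))] [(0.7, array([637.7, -85.6, 115.2]))] [(0.92, array([575.8, -97.8, 133.8])), (0.17, array([ 368.6, -472.6,    3.7]))] [(0.66, array([635.2, -84.7, 118.4])), (0.6, array([698.9, -71.9,  -1.7])), (0.51, array([708.4, 380.8,   4.3])), (0.25, array([390.4,  44.7,  -4.3]))]
sup in stand [-132.4   -1.1  132.6] rotvec [ 0.002  0.001 -0.004]
[573.9 -97.9 132.6] [637.1 -82.7 115.5]
```

View pics/a5.png

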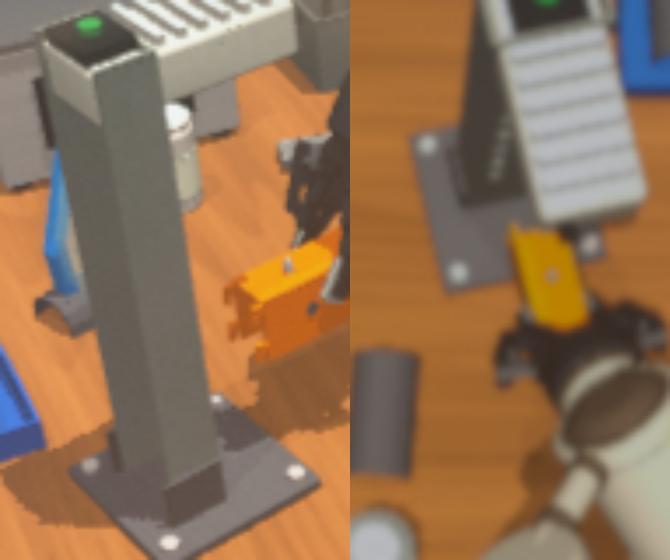

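Run:
```python
from edge import *
from go import supnow,STP
k=10
im=CAM["top"]["image"]; x0,y0,w,h=320,95,40,60
big=cv2.resize(im[y0:y0+h,x0:x0+w],None,fx=k,fy=k,interpolation=cv2.INTER_CUBIC)
big=cv2.convertScaleAbs(big,alpha=1.8)
off={"top":np.array([.32,.97])}
b2=big.copy()
for r in range(7):
    z=100+36*r
    for dy in (18.5,-18.5):
        P=proj("top",T(STP,[(0,dy-5,z),(0,dy+5,z),(0,dy+5,z+22),(0,dy-5,z+22)]))+off["top"]
        Q=((P-[x0,y0]+.5)*k-.5).astype(int)
        cv2.polylines(b2,[Q],True,(255,0,255),1)
        if dy>0: print(r,P.mean(0).round(1))
cv2.imwrite("pics/sl.png",np.hstack([big,b2]))
M=supnow()
ps,off=solve({"stand":([702.3,-65.4,.239],STAND),"sup":([573.9,-98,.237],{"top":SUP(103.6)["top"][1:2],"scene":SUP(103.6)["scene"][2:3]+[((30,-21,161.6),(65,-21,161.6)),((40,21,161.6),(65,21,161.6)),((65,21,113.6),(65,21,158))]})})
from fit import *
d=ps["sup"]-ps["stand"]; c,s=np.cos(ps["stand"][2]),np.sin(ps["stand"][2])
print("rel",c*d[0]+s*d[1],-s*d[0]+c*d[1],d[2])
```

```text
0 [334.9 133.3]
1 [335.6 130.1]
2 [336.3 126.8]
3 [337.  123.1]
4 [337.8 119.3]
5 [338.7 115.2]
6 [339.6 110.8]
sup in stand [-132.3   -1.1  132.7] rotvec [ 0.002  0.001 -0.004]
off {'scene': [-0.16, 0.62], 'top': [0.52, 1.11]}
stand [ 7.022485e+02 -6.547220e+01  2.335000e-01]
[('t', 13, 0.3), ('t', 7, 0.3), ('t', 22, 0.0), ('t', 29, 0.1), ('t', 18, 0.0), ('t', 10, 0.0), ('t', 2, -1.0), ('s', 30, -0.4), ('s', 21, -0.4), ('s', 4, -0.2), ('s', 21, -0.2), ('s', 19, 0.0), ('s', 16, 0.3)]
sup [ 5.725717e+02 -9.615790e+01  1.659000e-01]
[('t', 11, 0.3), ('s', 25, 0.0), ('s', 10, 0.1), ('s', 28, 0.1), ('s', 4, -0.5)]
rel -133.25787175297546 0.15066693122887642 -0.06761414495296852
```

View pics/sl.png

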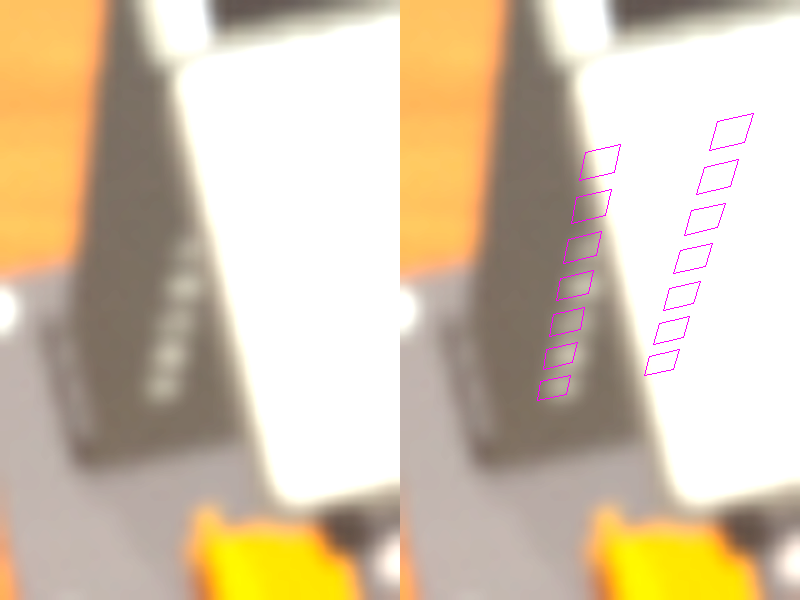

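Run:
```python
from edge import *
from go import supnow,stH,STP
M=stH()@supnow(); yaw=np.arctan2(M[1,0],M[0,0]); p=[M[0,3],M[1,3],yaw]; z=M[2,3]-29; print(np.round(p,3),z)
Z={"top":np.zeros(2),"scene":np.zeros(2)}
t=58+z
E={"top":[((20,21,t),(65,21,t)),((20,-21,t),(45,-21,t)),((65,21,t),(65,-21,t))],"scene":[((65,-21,t),(65,21,t)),((25,-21,t),(65,-21,t)),((25,21,t),(65,21,t)),((65,21,t-48),(65,21,t-3)),((65,21,z),(15,21,z))]}
for c in E:
    for e,o in zip(E[c],edgeobs(c,p,Z,E[c],2.5)): print(c,e,"du,dv",(o[2]*o[5]).round(2),"g",round(o[4]))
print("pins",proj("top",T(p,[(25,0,t+11),(25,0,t)])).round(1),proj("scene",T(p,[(25,0,t+11),(25,0,t)])).round(1))
print("stand edges raw")
for c in STAND:
    for e,o in zip(STAND[c],edgeobs(c,STP,Z,STAND[c],2.5)): print(c,e,"du,dv",(o[2]*o[5]).round(2),"g",round(o[4]))
k=10;im=CAM["top"]["image"]; x0,y0,w,h=335,135,40,45
big=cv2.resize(im[y0:y0+h,x0:x0+w],None,fx=k,fy=k,interpolation=cv2.INTER_CUBIC)
big=cv2.convertScaleAbs(big,alpha=1.3)
b2=big.copy()
for pts in [[(65,21,t),(65,-21,t),(-65,-21,t),(-65,21,t)],[(65,21,t-22),(75,21,t-22),(75,16,t-22),(65,16,t-22)],[(65,21,t-15),(75,21,t-15),(75,16,t-15),(65,16,t-15)],[(65,-21,t-15),(75,-21,t-15),(75,-16,t-15),(65,-16,t-15)]]:
    P=proj("top",T(p,pts)); cv2.polylines(b2,[((P-[x0,y0]+.5)*k-.5).astype(int)],True,(255,0,255),1)
cv2.imwrite("pics/su.png",np.hstack([big,b2]))
```

```text
sup in stand [-132.1   -1.1  132.8] rotvec [ 0.002  0.001 -0.004]
[ 5.74167e+02 -9.77120e+01  2.35000e-01] 103.75115463800466
top ((20, 21, np.float64(161.75115463800466)), (65, 21, np.float64(161.75115463800466))) du,dv [-0.48  0.12] g 23
top ((20, -21, np.float64(161.75115463800466)), (45, -21, np.float64(161.75115463800466))) du,dv [-0.23  0.06] g 23
top ((65, 21, np.float64(161.75115463800466)), (65, -21, np.float64(161.75115463800466))) du,dv [0.17 0.73] g 14
scene ((65, -21, np.float64(161.75115463800466)), (65, 21, np.float64(161.75115463800466))) du,dv [-0.14  0.19] g 25
scene ((25, -21, np.float64(161.75115463800466)), (65, -21, np.float64(161.75115463800466))) du,dv [0.   0.01] g 11
scene ((25, 21, np.float64(161.75115463800466)), (65, 21, np.float64(161.75115463800466))) du,dv [-0.   -0.01] g 29
scene ((65, 21, np.float64(113.75115463800466)), (65, 21, np.float64(158.75115463800466))) du,dv [-1.02  0.13] g 4
scene ((65, 21, np.float64(103.75115463800466)), (15, 21, np.float64(103.75115463800466))) du,dv [-0.   -0.01] g 13
pins [[350.  157.8]
 [349.7 158.6]] [[272.1 163.8]
 [272.4 167. ]]
stand edges raw
top ((-70, 75, 12), (80, 75, 12)) du,dv [ 0.72 -0.18] g 13
top ((-70, 75, 12), (-70, -75, 12)) du,dv [0.29 1.23] g 6
top ((-115, -35, 415), (0, -35, 415)) du,dv [-0.  0.] g 23
top ((-115, 35, 415), (0, 35, 415)) du,dv [ 0.23 -0.06] g 29
top ((46, 40, 407), (46, -40, 407)) du,dv [0.22 0.96] g 16
top ((0, 40, 20), (0, 0, 20)) du,dv [0.22 0.96] g 9
top ((0, 40, 100), (0, 40, 300)) du,dv [-2.36 -0.35] g 6
scene ((-70, 75, 12), (80, 75, 12)) du,dv [0.5  0.86] g 30
scene ((80, 75, 12), (80, -75, 12)) du,dv [-0.71  0.72] g 20
scene ((46, 40, 60), (46, 40, 350)) du,dv [-0.5   0.09] g 4
scene ((0, 40, 60), (0, 40, 330)) du,dv [-0.51  0.08] g 21
scene ((46, -40, 60), (46, -40, 350)) du,dv [-0.03  0.01] g 18
scene ((-70, 75, 12), (-70, -20, 12)) du,dv [ 0.   -0.01] g 17
```

View pics/su.png

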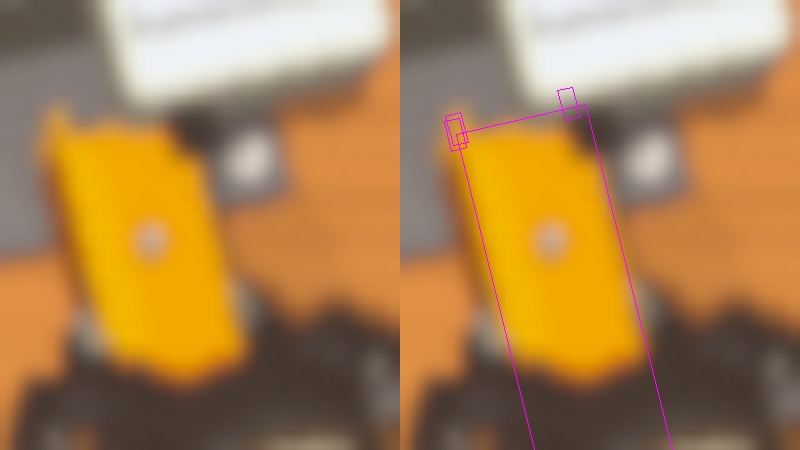

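```bash
sed -i 's/STP=\[702.3,-65.4,.239\]/STP=[700.8,-68.8,.237]/' go.py
python3 - <<'E'
from go import *
supnow()
delta(*tool_for(-85,0,129.3))
E
```

```text
sup in stand [-129.9    1.6  132.8] rotvec [ 0.002  0.001 -0.002]
d cm [ 4.4   0.9  -0.34] rot [-0.002 -0.002  0.002] |d| 4.5 |r| 0.003 rows>= 2.0
```

```bash
python3 -m inch '[{"rot":[0,0,0],"translation":[1.4,0.2,0.0],"grip":0},{"rot":[0,0,0],"translation":[1.3,0.25,0.0],"grip":0},{"rot":[0,0,0],"translation":[0.7,0.15,0.0],"grip":0},{"rot":[0,0,0],"translation":[0,0,0],"grip":0},{"rot":[0,0,0],"translation":[0,0,0],"grip":0}]' 90
python3 - <<'E'
from go import *
supnow()
delta(*tool_for(-85,0,129.3))
E
```

```text
time: 9.1
ee_pos: [614.4, -89.9, 131.8]
eef_rot: [[0.233, -0.826, 0.513], [-0.972, -0.196, 0.126], [-0.003, -0.528, -0.849]]
wrist_force: [-1.0, -0.5, -3.5]
width: 40.9
sup in stand [-94.9  -0.2 132.2] rotvec [ 0.003  0.002 -0.002]
d cm [ 0.95  0.25 -0.28] rot [-0.002 -0.003  0.002] |d| 1.03 |r| 0.004 rows>= 1.0
```

```bash
python3 -m inch '[{"rot":[-0.002,-0.003,0.002],"translation":[0.5,0.15,-0.3],"grip":0},{"rot":[0,0,0],"translation":[0.3,0.1,-0.05],"grip":0},{"rot":[0,0,0],"translation":[0,0,0],"grip":0},{"rot":[0,0,0],"translation":[0,0,0],"grip":0}]' 90
python3 - <<'E'
from go import *
M=supnow()
delta(*tool_for(-72,0,129.3))
k=10
cam("top");cam("scene");im=CAM["top"]["image"]; x0,y0,w,h=320,100,40,55
big=cv2.convertScaleAbs(cv2.resize(im[y0:y0+h,x0:x0+w],None,fx=k,fy=k,interpolation=cv2.INTER_CUBIC),alpha=1.4)
c=CAM["scene"]["image"]
sc=cv2.resize(c[140:220,215:270],None,fx=7,fy=7,interpolation=cv2.INTER_CUBIC)[:550]
cv2.imwrite("pics/b1.png",np.hstack([big,sc[:550]]))
for q in ("slots","support_tabs","stand","support_mid"):
  for c in ("top","scene"): print(q,c,[l for l in loc(c,q)][:1])
W=stH()@M;print((W@[65,0,-17,1])[:3].round(1),W[:3,3].round(1))
E
```

```text
time: 9.43
ee_pos: [621.7, -87.0, 127.2]
eef_rot: [[0.235, -0.825, 0.514], [-0.972, -0.199, 0.126], [-0.001, -0.53, -0.848]]
wrist_force: [-0.8, 0.2, -3.8]
width: 41.1
sup in stand [-87.    0.9 127.5] rotvec [0.001 0.001 0.001]
d cm [1.48 0.27 0.18] rot [-0.001 -0.001 -0.001] |d| 1.52 |r| 0.001 rows>= 1.0
slots top [(0.82, array([700.4, -70. ,  99.8]))]
slots scene [(0.71, array([617. , -87.6, 124.6]))]
support_tabs top [(0.66, array([706. , 382.9,   5.5]))]
support_tabs scene [(0.83, array([680.7, -74.2, 113.5]))]
stand top [(0.87, array([700.7, -69.8,  -3.8]))]
stand scene [(0.93, array([ 7.023e+02, -6.990e+01,  7.000e-01]))]
support_mid top [(0.71, array([482.3, 300.6,  52.9]))]
support_mid scene [(0.73, array([386.5,  48.9,  -2.3]))]
[679.2 -73.1 110.5] [616.  -88.4 127.5]
```

View pics/b1.png

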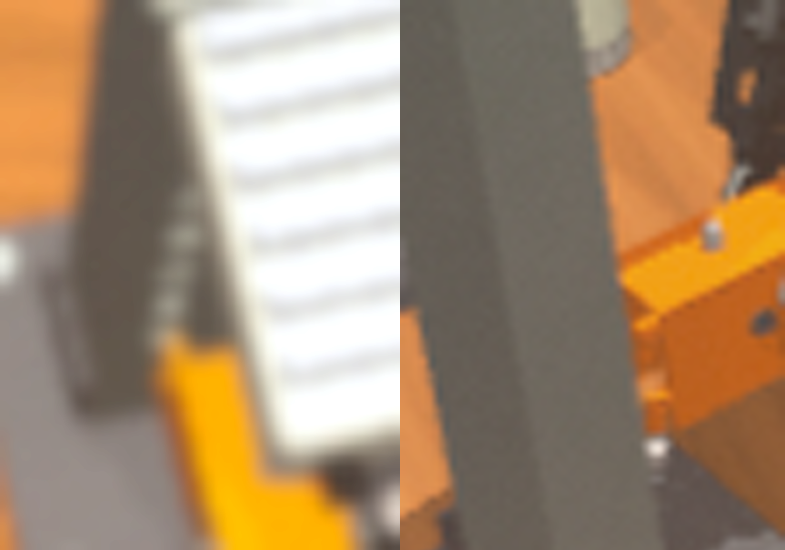

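```bash
sed -i 's/STP=\[700.8,-68.8,.237\]/STP=[700.9,-69.4,.237]/' go.py; python3 -c "
from go import *
supnow();delta(*tool_for(-80,0,129.3))"
```

```text
sup in stand [-86.8   1.2 128. ] rotvec [0. 0. 0.]
d cm [0.69 0.04 0.13] rot [-0. -0. -0.] |d| 0.7 |r| 0.0 rows>= 1.0
```

```bash
python3 -m inch '[{"rot":[0,0,0],"translation":[0.4,0.04,0.2],"grip":0},{"rot":[0,0,0],"translation":[0.3,0.03,0.1],"grip":0},{"rot":[0,0,0],"translation":[0,0,0.05],"grip":0},{"rot":[0,0,0],"translation":[0,0,0],"grip":0}]' 90
python3 -c "
from go import *
supnow();delta(*tool_for(-70,0,129.3))"
```

```text
time: 10.27
ee_pos: [629.9, -86.5, 131.7]
eef_rot: [[0.235, -0.824, 0.515], [-0.972, -0.199, 0.125], [-0.001, -0.53, -0.848]]
wrist_force: [-0.6, -0.1, -3.9]
width: 41.4
sup in stand [-79.   0. 132.] rotvec [ 0. -0.  0.]
d cm [ 0.87  0.21 -0.27] rot [-0.  0. -0.] |d| 0.94 |r| 0.0 rows>= 1.0
```

```bash
python3 -m inch '[{"rot":[0,0,0],"translation":[0.2,0.05,-0.25],"grip":0},{"rot":[0,0,0],"translation":[0.2,0.05,0.05],"grip":0},{"rot":[0,0,0],"translation":[0,0,0],"grip":0}]' 90
python3 -c "
from go import *
supnow();delta(*tool_for(-70,0,129.3))"
```

```text
time: 10.52
ee_pos: [634.5, -85.4, 129.7]
eef_rot: [[0.235, -0.824, 0.516], [-0.972, -0.199, 0.125], [-0.001, -0.53, -0.848]]
wrist_force: [-0.4, 0.4, -2.9]
width: 41.2
sup in stand [-74.3  -0.  130. ] rotvec [ 0. -0.  0.]
d cm [ 0.41  0.1  -0.07] rot [-0.  0. -0.] |d| 0.43 |r| 0.0 rows>= 1.0
```

```bash
python3 -m inch '[{"rot":[0,0,0],"translation":[0.25,0.06,-0.05],"grip":0},{"rot":[0,0,0],"translation":[0.2,0.05,0.02],"grip":0},{"rot":[0,0,0],"translation":[0,0,0],"grip":0}]' 90
python3 -c "
from go import *
supnow();delta(*tool_for(-65,0,129.3))"
```

```text
time: 10.77
ee_pos: [639.3, -84.1, 129.0]
eef_rot: [[0.235, -0.824, 0.515], [-0.972, -0.199, 0.125], [-0.001, -0.53, -0.848]]
wrist_force: [1.0, -0.4, -3.5]
width: 40.7
sup in stand [-69.3   0.2 129.3] rotvec [0. 0. 0.]
d cm [0.42 0.08 0.  ] rot [-0. -0. -0.] |d| 0.43 |r| 0.001 rows>= 1.0
```

```bash
python3 -m inch '[{"rot":[0,0,0],"translation":[0.25,0.06,0],"grip":0},{"rot":[0,0,0],"translation":[0.25,0.06,0.0],"grip":0},{"rot":[0,0,0],"translation":[0.1,0.02,0],"grip":0}]' 90
python3 -c "
from go import *
supnow();delta(*tool_for(-65,0,129.3))"
```

```text
time: 11.02
ee_pos: [643.7, -82.9, 128.0]
eef_rot: [[0.237, -0.827, 0.511], [-0.972, -0.2, 0.126], [-0.002, -0.526, -0.85]]
wrist_force: [-24.2, -4.0, 11.0]
width: 40.7
sup in stand [-64.7   0.3 128.3] rotvec [0.001 0.005 0.002]
d cm [-0.03 -0.04  0.1 ] rot [ 0.    -0.005 -0.002] |d| 0.11 |r| 0.005 rows>= 1.0
```

```bash
python3 -m inch '[{"rot":[0,-0.004,0],"translation":[-0.03,0,-0.1],"grip":0},{"rot":[0,0,0],"translation":[0,0,-0.3],"grip":0},{"rot":[0,0,0],"translation":[0,0,-0.3],"grip":0}]' 90
python3 -c "
from go import *
supnow();delta(*tool_for(-65,0,117))"
```

```text
time: 11.27
ee_pos: [643.8, -83.7, 121.8]
eef_rot: [[0.237, -0.824, 0.515], [-0.972, -0.201, 0.125], [0.001, -0.53, -0.848]]
wrist_force: [-5.5, -0.9, -0.1]
width: 40.7
sup in stand [-64.8  -0.5 122.1] rotvec [-0.001  0.001  0.002]
d cm [-0.03  0.04 -0.51] rot [ 0.001 -0.    -0.002] |d| 0.51 |r| 0.002 rows>= 1.0
```

```bash
python3 -m inch '[{"rot":[0,0,0],"translation":[-0.01,0,-0.3],"grip":0},{"rot":[0,0,0],"translation":[0,0,-0.3],"grip":0},{"rot":[0,0,0],"translation":[0,0,-0.2],"grip":0}]' 90
python3 -c "
from go import *
supnow();delta(*tool_for(-65,0,117))"
```

```text
time: 11.52
ee_pos: [643.9, -84.0, 115.7]
eef_rot: [[0.238, -0.823, 0.515], [-0.971, -0.203, 0.126], [0.001, -0.53, -0.848]]
wrist_force: [-41.0, -1.1, 34.7]
width: 41.3
sup in stand [-64.8  -0.8 116. ] rotvec [-0.001 -0.     0.004]
d cm [-0.04  0.07  0.1 ] rot [ 0.001  0.001 -0.004] |d| 0.13 |r| 0.004 rows>= 1.0
```

```bash
python3 -m inch '[{"rot":[0,0,0],"translation":[-0.03,0,-0.15],"grip":0},{"rot":[0,0,0],"translation":[-0.03,0,-0.15],"grip":0}]' 90
python3 -c "
from go import *
supnow();delta(*tool_for(-65,0,117))
cam('top');cam('scene')
cv2.imwrite('pics/b2.png',np.hstack([cv2.resize(CAM['top']['image'][100:160,310:370],None,fx=6,fy=9,interpolation=cv2.INTER_CUBIC),cv2.resize(CAM['scene']['image'][130:210,215:275],None,fx=6.75,fy=6.75,interpolation=cv2.INTER_CUBIC)[:540]]))
for q in ('support_mid','support_pins','support_tabs'):print(q,loc('scene',q)[:1],loc('top',q)[:1])
W=stH()@supnow();print(W[:3,3],(W@[-5,0,29,1])[:3])
"
```

```text
time: 11.68
ee_pos: [643.8, -84.1, 116.3]
eef_rot: [[0.24, -0.822, 0.517], [-0.971, -0.204, 0.127], [0.001, -0.533, -0.846]]
wrist_force: [-12.6, -0.0, 9.1]
width: 41.1
sup in stand [-64.8  -0.9 116.6] rotvec [-0.001 -0.003  0.006]
d cm [-0.04  0.08  0.04] rot [ 0.001  0.003 -0.006] |d| 0.1 |r| 0.007 rows>= 1.0
support_mid [(0.8, array([638.9, -82.3, 112.6]))] [(0.48, array([638. , -81.9, 115. ]))]
support_pins [(0.57, array([631.7, -87.2, 147.7]))] [(0.45, array([635.3, -86.8, 144.9]))]
support_tabs [(0.92, array([704.1, -73.3, 102.5]))] [(0.73, array([697.4, -70.5, 100.4]))]
sup in stand [-64.9  -0.9 116.4] rotvec [-0.001 -0.003  0.006]
[638.0588757  -85.49231142 116.43281464] [633.12396813 -86.67145569 145.4199895 ]
```

View pics/b2.png

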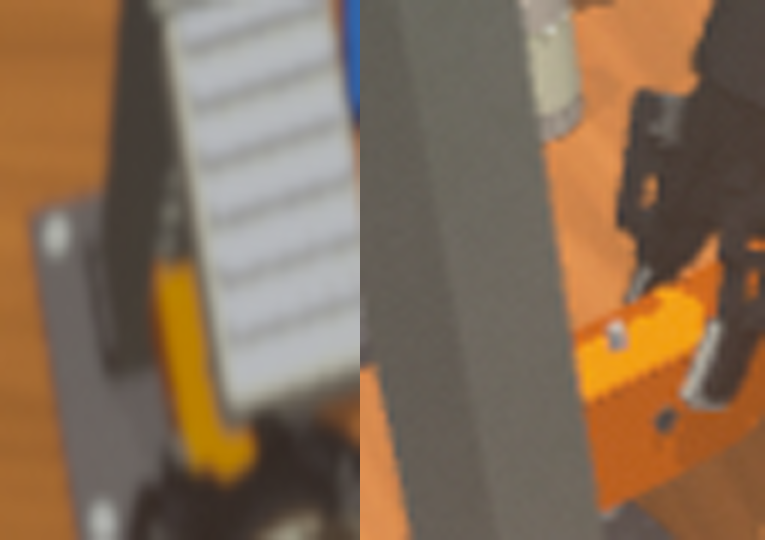

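```bash
python3 -m inch '[{"rot":[0,0,0],"translation":[-0.05,0,-0.4],"grip":0},{"rot":[0,0,0],"translation":[-0.05,0,-0.4],"grip":0}]' 90
python3 -c "
from go import *
supnow()"
python3 -m inch '[{"rot":[0,0,0],"translation":[-0.05,0,0.05],"grip":0},{"rot":[0,0,0],"translation":[0,0,0.0],"grip":0}]' 90
python3 -c "
from go import *
supnow()"
```

```text
time: 12.25
ee_pos: [643.8, -84.2, 115.0]
eef_rot: [[0.244, -0.819, 0.52], [-0.97, -0.207, 0.13], [0.001, -0.536, -0.844]]
wrist_force: [-43.7, -0.5, 40.3]
width: 40.9
sup in stand [-64.9  -1.  115.2] rotvec [-0.001 -0.007  0.01 ]
time: 12.42
ee_pos: [643.6, -84.2, 117.0]
eef_rot: [[0.244, -0.818, 0.521], [-0.97, -0.206, 0.131], [0.001, -0.537, -0.843]]
wrist_force: [-2.3, -0.0, -4.0]
width: 40.8
sup in stand [-65.1  -1.  117.3] rotvec [-0.001 -0.009  0.01 ]
```

```bash
python3 -m inch '[{"rot":[0,0,0],"translation":[0,0,0],"grip":0.6},{"rot":[0,0,0],"translation":[0,0,0],"grip":0.8},{"rot":[0,0,0],"translation":[0,0,0],"grip":1},{"rot":[0,0,0],"translation":[0,0,0],"grip":1},{"rot":[0,0,0],"translation":[0,0,0],"grip":1},{"rot":[0,0,0],"translation":[-1.2,-0.3,1.3],"grip":1},{"rot":[0,0,0],"translation":[-1.8,-0.45,2],"grip":1},{"rot":[0,0,0],"translation":[-2,-0.5,2],"grip":1},{"rot":[0,0,0],"translation":[-2.5,-0.6,2],"grip":1},{"rot":[0,0,0],"translation":[-2.5,-0.6,1.5],"grip":1},{"rot":[0,0,0],"translation":[0,0,0],"grip":1}]' 60
python3 - <<'E'
from edge import *
from go import STP,H,Rz
T0=T
p=[STP[0]-65*np.cos(STP[2]),STP[1]-65*np.sin(STP[2]),STP[2]]; print(np.round(p,1))
z=88;t=z+58
E={"top":[((-60,21,t),(60,21,t)),((-65,21,t),(-65,-21,t))],"scene":[((-60,-21,t),(40,-21,t)),((-60,21,t),(55,21,t)),((-65,21,t),(-65,-21,t)),((55,21,z),(15,21,z))]}
Z={"top":np.zeros(2),"scene":np.zeros(2)}
for c in E:
    for e,o in zip(E[c],edgeobs(c,p,Z,E[c],2.5)): print(c,e,"du,dv",(o[2]*o[5]).round(2),"g",round(o[4]))
cv2.imwrite('pics/b3.png',np.hstack([cv2.resize(CAM['top']['image'][100:180,310:370],None,fx=6,fy=6.75,interpolation=cv2.INTER_CUBIC),cv2.resize(CAM['scene']['image'][130:210,215:275],None,fx=6.75,fy=6.75,interpolation=cv2.INTER_CUBIC)[:540]]))
for q in ('support_mid','support_pins','support_tabs'):print(q,loc('scene',q)[:1],loc('top',q)[:1])
print(get_state()['qpos'].round(2))
E
```

```text
time: 13.33
ee_pos: [543.3, -109.2, 209.0]
eef_rot: [[0.245, -0.815, 0.525], [-0.969, -0.208, 0.129], [0.004, -0.541, -0.841]]
wrist_force: [-0.2, 0.5, 0.2]
width: 85.6
[ 6.377e+02 -8.470e+01  2.000e-01]
top ((-60, 21, 146), (60, 21, 146)) du,dv [-0.48  0.12] g 24
top ((-65, 21, 146), (-65, -21, 146)) du,dv [0.12 0.5 ] g 12
scene ((-60, -21, 146), (40, -21, 146)) du,dv [-0. -0.] g 7
scene ((-60, 21, 146), (55, 21, 146)) du,dv [0.01 0.02] g 25
scene ((-65, 21, 146), (-65, -21, 146)) du,dv [-0.14  0.2 ] g 13
scene ((55, 21, 88), (15, 21, 88)) du,dv [-0.12 -0.23] g 12
support_mid [(0.63, array([639.6, -84.2, 114.4]))] [(0.87, array([639. , -84.2, 116.6]))]
support_pins [(0.79, array([630.8, -89.4, 146.4]))] [(0.62, array([631.8, -85.5, 144.6]))]
support_tabs [(0.68, array([699.4, -73.9, 102. ]))] [(0.69, array([698. , -71.1, 103.3]))]
[-0.66 -0.21  2.11  0.55  0.95  0.4 ]
```

View pics/b3.png

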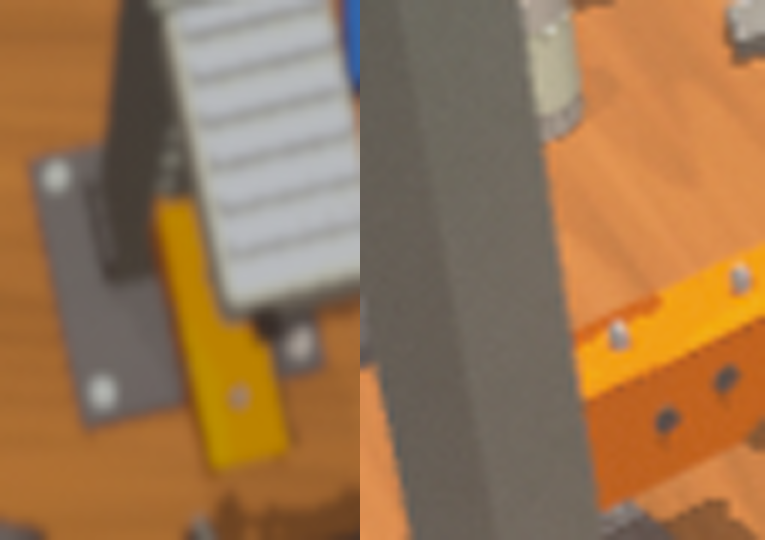

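```bash
cat > ik.py <<'E'
import numpy as np
from scipy.optimize import least_squares
from scipy.spatial.transform import Rotation as R
from rig import get_state
D=[([1.12792581,.159085403,1.59824592,5.7e-5,1.38617636,-.2100949],[132.4,558.94,230.3]),
([0.04652376,-0.9220578,2.42699266,0.24698768,1.47594363,-0.23976875],[252.7,206.2,225.3]),
([-1.02071914,-0.42320349,2.25636665,0.54547304,1.26589733,-0.2890059],[416.4,-160.5,204.7]),
([-1.20679951,0.01588985,2.06467589,0.63613853,1.08023373,-0.18150339],[423.9,-326.2,129.4])]
s=get_state(); D.append((list(s["qpos"]),list(s["ee_pos"])))
def fkR(q): return (R.from_euler('z',q[0])*R.from_euler('y',q[1]+q[2])*R.from_euler('z',q[3])*R.from_euler('y',q[4])*R.from_euler('z',q[5]+np.pi)).as_matrix()
def fk(q,k):
    a,h,L1,L2,b,d=k; t=q[1]+q[2]
    r=a+L1*np.sin(q[1])+L2*np.sin(t)+b*np.cos(t); z=h+L1*np.cos(q[1])+L2*np.cos(t)-b*np.sin(t)
    M=fkR(q); return np.array([np.cos(q[0])*r,np.sin(q[0])*r,z])+M[:,2]*d,M
f=least_squares(lambda k:np.concatenate([fk(q,k)[0]-p for q,p in D]),[50,350,400,400,0,250])
K=f.x
LO=np.array([-2.91,-.94,.18,-1.29,.17,-3]);HI=np.array([2.91,2.29,2.7,4.43,2.64,3])
def ik(P,Rt,q0):
    g=lambda q:np.r_[(fk(q,K)[0]-P)/100,R.from_matrix(Rt@fk(q,K)[1].T).as_rotvec()]
    r=least_squares(g,np.clip(q0,LO+.01,HI-.01),bounds=(LO,HI)); return r.x,np.linalg.norm(r.fun)
if __name__=="__main__":
    print(K.round(1),np.abs(f.fun).max().round(2)); print(np.abs(fkR(s["qpos"])-s["eef_rot"]).max())
    from go import *
    q0s=[s["qpos"],s["qpos"]*[1,1,1,-1,1,1]]
    rng=np.random.default_rng(0); q0s+= [rng.uniform(LO,HI) for _ in range(25)]
    AR=[637.8,-84.8,.24]
    for L in (32,38):
     for f in (1,-1):
      for nm,(P,Rt) in {"pick":pose(PLP,(-8,0,54),0,L,flip=f,tip=23),"hover":pose(PLP,(-8,0,54),0,L,back=80,flip=f,tip=23),"place":pose(AR,(-13,0,150),0,L,flip=f,tip=23),"pre":pose(AR,(-63,0,175),0,L,flip=f,tip=23)}.items():
        S=set()
        for q in q0s:
            x,e=ik(P,Rt,q)
            if e<1e-3: S.add(tuple(x.round(2)))
        print(L,f,nm,sorted(S)[:6])
E
python3 ik.py
```

```text
[-107.5  540.1  441.9  625.3   93.2  553.2] 106.95
4.718447854656915e-16
32 1 pick [(np.float64(1.08), np.float64(0.36), np.float64(1.85), np.float64(-0.66), np.float64(1.04), np.float64(0.38))]
32 1 hover [(np.float64(1.16), np.float64(0.26), np.float64(1.84), np.float64(-0.61), np.float64(1.17), np.float64(0.37))]
32 1 place [(np.float64(-0.41), np.float64(-0.03), np.float64(2.1), np.float64(0.54), np.float64(0.68), np.float64(-2.58))]
32 1 pre [(np.float64(-0.5), np.float64(-0.16), np.float64(2.18), np.float64(0.54), np.float64(0.77), np.float64(-2.64))]
32 -1 pick [(np.float64(1.08), np.float64(0.36), np.float64(1.85), np.float64(-0.66), np.float64(1.04), np.float64(-2.76))]
32 -1 hover [(np.float64(1.16), np.float64(0.26), np.float64(1.84), np.float64(-0.61), np.float64(1.17), np.float64(-2.77))]
32 -1 place [(np.float64(-0.41), np.float64(-0.03), np.float64(2.1), np.float64(0.54), np.float64(0.68), np.float64(0.56))]
32 -1 pre [(np.float64(-0.5), np.float64(-0.16), np.float64(2.18), np.float64(0.54), np.float64(0.77), np.float64(0.51))]
38 1 pick [(np.float64(1.17), np.float64(
[... 242 characters left out ...]
64(-0.05), np.float64(2.18), np.float64(0.78), np.float64(0.63), np.float64(-2.86))]
38 1 pre [(np.float64(-0.6), np.float64(-0.19), np.float64(2.26), np.float64(0.75), np.float64(0.74), np.float64(-2.89))]
38 -1 pick [(np.float64(1.17), np.float64(0.43), np.float64(1.84), np.float64(-0.76), np.float64(1.1), np.float64(-2.61))]
38 -1 hover [(np.float64(1.27), np.float64(0.33), np.float64(1.83), np.float64(-0.7), np.float64(1.23), np.float64(-2.62))]
38 -1 place [(np.float64(-0.49), np.float64(-0.05), np.float64(2.18), np.float64(0.78), np.float64(0.63), np.float64(0.28))]
38 -1 pre [(np.float64(-0.6), np.float64(-0.19), np.float64(2.26), np.float64(0.75), np.float64(0.74), np.float64(0.25))]
```

```bash
python3 - <<'E'
s=open('ik.py').read()
s=s.replace("a,h,L1,L2,b,d=k;","a,h,L1,L2,b,d,e=k;").replace("[np.cos(q[0])*r,np.sin(q[0])*r,z]","[np.cos(q[0])*r-np.sin(q[0])*e,np.sin(q[0])*r+np.cos(q[0])*e,z]").replace("[50,350,400,400,0,250]","[0,250,400,400,0,250,120]")
open('ik.py','w').write(s)
E
python3 ik.py
```

```text
[1.000e-01 2.982e+02 3.858e+02 5.190e+02 4.780e+01 3.055e+02 1.199e+02] 0.02
4.718447854656915e-16
32 1 pick [(np.float64(0.58), np.float64(0.34), np.float64(1.93), np.float64(-0.76), np.float64(0.75), np.float64(0.05))]
32 1 hover [(np.float64(0.66), np.float64(0.19), np.float64(1.94), np.float64(-0.67), np.float64(0.89), np.float64(-0.01))]
32 1 place [(np.float64(-0.5), np.float64(0.13), np.float64(1.95), np.float64(0.57), np.float64(0.72), np.float64(-2.68))]
32 1 pre [(np.float64(-0.57), np.float64(-0.03), np.float64(2.05), np.float64(0.57), np.float64(0.8), np.float64(-2.72))]
32 -1 pick []
32 -1 hover []
32 -1 place [(np.float64(-0.5), np.float64(0.13), np.float64(1.95), np.float64(0.57), np.float64(0.72), np.float64(0.47))]
32 -1 pre [(np.float64(-0.57), np.float64(-0.03), np.float64(2.05), np.float64(0.57), np.float64(0.8), np.float64(0.42))]
38 1 pick [(np.float64(0.62), np.float64(0.36), np.float64(1.94), np.float64(-0.94), np.float64(0.76), np.float64(0.23))]
38 1 hover [(np.float64(0.72), np.float64(0.22), np.float64(1.96), np.float64(-0.83), np.float64(0.9), np.float64(0.16))]
38 1 place [(np.float64(-0.53), np.float64(0.1), np.float64(2.01), np.float64(0.77), np.float64(0.67), np.float64(-2.87))]
38 1 pre [(np.float64(-0.61), np.float64(-0.06), np.float64(2.12), np.float64(0.74), np.float64(0.76), np.float64(-2.89))]
38 -1 pick [(np.float64(0.62), np.float64(0.36), np.float64(1.94), np.float64(-0.94), np.float64(0.76), np.float64(-2.91))]
38 -1 hover [(np.float64(0.72), np.float64(0.22), np.float64(1.96), np.float64(-0.83), np.float64(0.9), np.float64(-2.98))]
38 -1 place [(np.float64(-0.53), np.float64(0.1), np.float64(2.01), np.float64(0.77), np.float64(0.67), np.float64(0.27))]
38 -1 pre [(np.float64(-0.61), np.float64(-0.06), np.float64(2.12), np.float64(0.74), np.float64(0.76), np.float64(0.25))]
```

```bash
cat > path.py <<'E'
from ik import *
from go import *
AR=[637.8,-84.8,.24]
def sim(Pa,Ra,Pb,Rb,n,q,via=None,pr=4):
    rv=R.from_matrix(Rb@Ra.T).as_rotvec(); out=[];dm=0
    for i in range(1,n+1):
        P=Pa+(Pb-Pa)*i/n; M=R.from_rotvec(rv*i/n).as_matrix()@Ra
        q2,e=ik(P,M,q); dm=max(dm,np.abs(q2-q).max()); q=q2
        if i%max(1,n//pr)==0 or e>1e-3: print(i,P.round(0),q.round(2),"err",round(e,4))
    print("d cm",((Pb-Pa)/10).round(2),"rot",rv.round(3),np.linalg.norm(rv).round(2),"maxdq/row",dm.round(3)); return q
if __name__=="__main__":
    s=get_state();q=s["qpos"]
    Pb,Rb=pose(PLP,(-8,0,54),0,32,back=90,flip=1,tip=23)
    print("to hover");q1=sim(s["ee_pos"],np.array(s["eef_rot"]),Pb,Rb,24,q)
    Pp,Rp=pose(AR,(-83,0,185),0,32,flip=1,tip=23)
    print("carry");q2=sim(Pb,Rb,Pp,Rp,24,q1,pr=8)
E
python3 path.py
```

```text
to hover
6 [521.  -1. 181.] [-0.37 -0.27  2.17  0.29  0.87  0.2 ] err 0.0
12 [497. 105. 158.] [-0.   -0.22  2.16 -0.06  0.81  0.15] err 0.0
18 [473. 212. 134.] [ 0.36 -0.05  2.08 -0.41  0.83  0.13] err 0.0
24 [450. 318. 111.] [ 0.67  0.17  1.94 -0.67  0.91 -0.02] err 0.0
d cm [-9.43 42.48 -9.35] rot [-1.399  0.173  2.081] 2.51 maxdq/row 0.063
carry
3 [465. 265. 118.] [ 0.54  0.05  2.06 -0.65  0.8  -0.22] err 0.0
6 [480. 213. 124.] [ 0.39 -0.07  2.16 -0.57  0.69 -0.49] err 0.0
9 [495. 161. 131.] [ 0.22 -0.17  2.23 -0.41  0.6  -0.85] err 0.0
12 [509. 108. 138.] [ 0.03 -0.24  2.27 -0.16  0.56 -1.3 ] err 0.0
15 [524.  56. 145.] [-0.16 -0.26  2.28  0.12  0.57 -1.78] err 0.0
18 [539.   3. 152.] [-0.34 -0.24  2.25  0.35  0.64 -2.19] err 0.0
21 [554. -49. 159.] [-0.49 -0.18  2.18  0.49  0.74 -2.5 ] err 0.0
24 [ 569. -102.  165.] [-0.61 -0.09  2.09  0.56  0.84 -2.74] err 0.0
d cm [ 11.92 -41.95   5.47] rot [-0.   -0.    0.74] 0.74 maxdq/row 0.161
```

```bash
python3 -m inch '[{"rot":[-0.058,0.007,0.087],"translation":[-0.4,1.77,0],"grip":1},{"rot":[-0.058,0.007,0.087],"translation":[-0.4,1.77,0],"grip":1},{"rot":[-0.058,0.007,0.087],"translation":[-0.4,1.77,0],"grip":1},{"rot":[-0.058,0.007,0.087],"translation":[-0.4,1.77,0],"grip":1},{"rot":[-0.058,0.007,0.087],"translation":[-0.4,1.77,0],"grip":1},{"rot":[-0.058,0.007,0.087],"translation":[-0.4,1.77,0],"grip":1},{"rot":[-0.058,0.007,0.087],"translation":[-0.4,1.77,0],"grip":1},{"rot":[-0.058,0.007,0.087],"translation":[-0.4,1.77,0],"grip":1},{"rot":[-0.058,0.007,0.087],"translation":[-0.4,1.77,0],"grip":1},{"rot":[-0.058,0.007,0.087],"translation":[-0.4,1.77,0],"grip":1},{"rot":[-0.058,0.007,0.087],"translation":[-0.4,1.77,0],"grip":1},{"rot":[-0.058,0.007,0.087],"translation":[-0.4,1.77,0],"grip":1}]'
python3 -c "
from go import *
delta(*pose(PLP,(-8,0,54),0,32,back=90,flip=1,tip=23));print(get_state()['qpos'].round(2))"
```

```text
time: 14.73
ee_pos: [494.5, 114.4, 197.1]
eef_rot: [[0.928, -0.076, 0.366], [-0.062, -0.997, -0.051], [0.369, 0.025, -0.929]]
wrist_force: [0.4, -0.0, 0.4]
width: 85.1
d cm [-4.47 20.34 -8.63] rot [-0.666  0.073  0.996] |d| 22.55 |r| 1.201 rows>= 10.0
[ 0.03 -0.26  2.11 -0.08  0.92  0.13]
```

```bash
python3 -m inch '[{"rot":[-0.06,0.007,0.09],"translation":[-0.4,1.85,-0.6],"grip":1},{"rot":[-0.06,0.007,0.09],"translation":[-0.4,1.85,-0.6],"grip":1},{"rot":[-0.06,0.007,0.09],"translation":[-0.4,1.85,-0.6],"grip":1},{"rot":[-0.06,0.007,0.09],"translation":[-0.4,1.85,-0.6],"grip":1},{"rot":[-0.06,0.007,0.09],"translation":[-0.4,1.85,-0.6],"grip":1},{"rot":[-0.06,0.007,0.09],"translation":[-0.4,1.85,-0.6],"grip":1},{"rot":[-0.06,0.007,0.09],"translation":[-0.4,1.85,-0.6],"grip":1},{"rot":[-0.06,0.007,0.09],"translation":[-0.4,1.85,-0.6],"grip":1},{"rot":[-0.06,0.007,0.09],"translation":[-0.4,1.85,-0.6],"grip":1},{"rot":[-0.06,0.007,0.09],"translation":[-0.4,1.85,-0.6],"grip":1},{"rot":[-0.05,0.006,0.075],"translation":[-0.4,1.5,-0.6],"grip":1},{"rot":[0,0,0],"translation":[0,0,0],"grip":1}]'
python3 - <<'E'
from edge import *
from go import delta,pose,PLP
delta(*pose(PLP,(-8,0,54),0,32,back=90,flip=1,tip=23))
ps,_=solve({"plate":(PLP,PL())},free_off=False)
Z={"top":np.zeros(2),"scene":np.zeros(2)}
for c,E in PL().items():
    for e,o in zip(E,edgeobs(c,PLP,Z,E,2.5)): print(c,e,"du,dv",(o[2]*o[5]).round(2),"g",round(o[4]))
cv2.imwrite('pics/c1.png',np.vstack([cv2.resize(CAM['scene']['image'][190:310,320:480],(640,480))[:380],cv2.resize(CAM['top']['image'][165:235,190:290],(640,448))[:220]]))
E
```

```text
time: 15.73
ee_pos: [445.1, 334.7, 120.7]
eef_rot: [[0.439, 0.771, 0.461], [0.898, -0.36, -0.252], [-0.028, 0.525, -0.851]]
wrist_force: [-0.2, -0.5, -0.4]
width: 85.0
d cm [ 0.35 -1.49 -1.14] rot [ 0.02  -0.016 -0.04 ] |d| 1.91 |r| 0.047 rows>= 1.0
off {'scene': [-0.0, 0.0], 'top': [0.0, 0.0]}
plate [487.5023 296.5925  -0.5003]
[('t', 12, -0.2), ('t', 23, -0.2), ('t', 29, 0.0), ('t', 32, -0.4), ('s', 39, 0.4), ('s', 41, 0.0), ('s', 51, 0.1), ('s', 54, 0.1)]
top ((60, -32, 58), (-60, -32, 58)) du,dv [0.44 0.25] g 12
top ((60, 32, 58), (-60, 32, 58)) du,dv [0.23 0.13] g 23
top ((-60, -32, 58), (-60, 32, 58)) du,dv [ 0. -0.] g 29
top ((60, -32, 58), (60, 32, 58)) du,dv [-0.37  0.67] g 35
scene ((60, -32, 58), (-60, -32, 58)) du,dv [-0.    0.22] g 41
scene ((60, 32, 50), (-60, 32, 50)) du,dv [ 0.   -0.23] g 41
scene ((-60, -32, 58), (-60, 32, 58)) du,dv [-0.23  0.04] g 52
scene ((60, -32, 58), (60, 32, 58)) du,dv [-0.06  0.  ] g 55
```

View pics/c1.png

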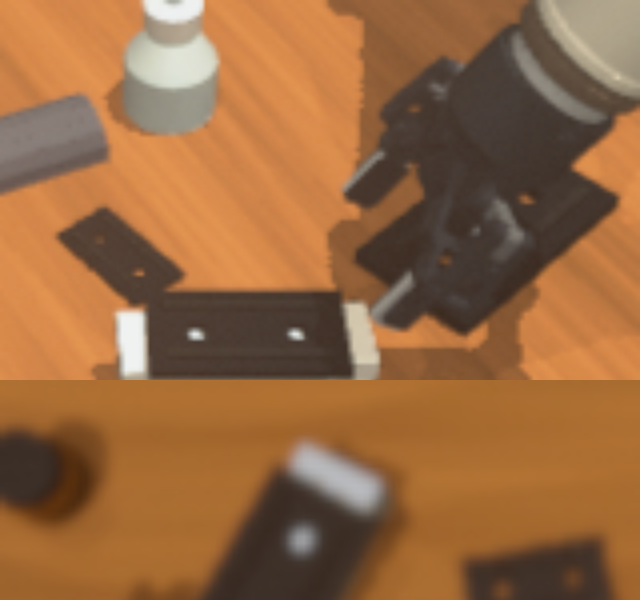

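```bash
sed -i 's/PLP=\[488,297,-.5\]/PLP=[487.6,296.7,-.5]/' go.py; python3 -m inch '[{"rot":[0.02,-0.016,-0.04],"translation":[0.35,-1.5,-0.8],"grip":1},{"rot":[0,0,0],"translation":[0,0,0],"grip":1},{"rot":[0,0,0],"translation":[0.8,-0.4,-1.4],"grip":1},{"rot":[0,0,0],"translation":[0.8,-0.4,-1.4],"grip":1},{"rot":[0,0,0],"translation":[0,0,0],"grip":1}]'
python3 -c "
from go import *
delta(*pose(PLP,(-8,0,54),0,32,back=0,flip=1,tip=23))"
```

```text
time: 16.25
ee_pos: [469.4, 308.0, 88.9]
eef_rot: [[0.487, 0.738, 0.467], [0.873, -0.417, -0.252], [0.008, 0.53, -0.848]]
wrist_force: [0.4, 0.7, 0.4]
width: 85.4
d cm [ 2.18 -1.33 -5.44] rot [-0.007  0.004  0.009] |d| 6.01 |r| 0.012 rows>= 2.0
```

```bash
python3 -m inch '[{"rot":[-0.006,0.004,0.008],"translation":[0.7,-0.45,-1.5],"grip":1},{"rot":[0,0,0],"translation":[0.7,-0.35,-1.5],"grip":1},{"rot":[0,0,0],"translation":[0.3,-0.2,-0.9],"grip":1},{"rot":[0,0,0],"translation":[0,0,0],"grip":1}]'
python3 -c "
from go import *
delta(*pose(PLP,(-8,0,54),0,32,back=0,flip=1,tip=23))"
```

```text
time: 16.58
ee_pos: [489.8, 297.6, 53.5]
eef_rot: [[0.484, 0.739, 0.468], [0.875, -0.413, -0.253], [0.007, 0.532, -0.847]]
wrist_force: [-1.1, 0.4, 0.4]
width: 85.4
d cm [ 0.15 -0.29 -1.9 ] rot [-0.005  0.005  0.006] |d| 1.93 |r| 0.009 rows>= 1.0
```

```bash
python3 -m inch '[{"rot":[-0.005,0.005,0.006],"translation":[0.15,-0.3,-1.2],"grip":1},{"rot":[0,0,0],"translation":[0,0,-0.5],"grip":1},{"rot":[0,0,0],"translation":[0,0,0],"grip":1}]'
python3 -c "
from go import *
delta(*pose(PLP,(-8,0,54),0,32,back=0,flip=1,tip=23))"
```

```text
time: 16.83
ee_pos: [492.4, 295.1, 37.7]
eef_rot: [[0.479, 0.743, 0.467], [0.878, -0.407, -0.253], [0.002, 0.531, -0.847]]
wrist_force: [0.6, -0.4, -0.3]
width: 85.5
d cm [-0.11 -0.04 -0.32] rot [-0.001  0.002 -0.   ] |d| 0.34 |r| 0.003 rows>= 1.0
```

```bash
python3 -m inch '[{"rot":[0,0,0],"translation":[-0.1,-0.04,-0.25],"grip":1},{"rot":[0,0,0],"translation":[0,0,0],"grip":0.85},{"rot":[0,0,0],"translation":[0,0,0],"grip":0.7},{"rot":[0,0,0],"translation":[0,0,0],"grip":0.6},{"rot":[0,0,0],"translation":[0,0,0],"grip":0.5},{"rot":[0,0,0],"translation":[0,0,0],"grip":0.5}]' 50
python3 - <<'E'
from go import *
delta(*pose(PLP,(-8,0,54),0,32,back=0,flip=1,tip=23))
print(get_state()['ee_pos'].tolist(),get_state()['eef_rot'].tolist())
c=cam("scene")["image"]
cv2.imwrite('pics/c2.png',cv2.resize(c[200:310,330:450],(720,660))[:600])
E
```

```text
time: 17.33
ee_pos: [491.1, 296.1, 36.3]
eef_rot: [[0.478, 0.743, 0.469], [0.878, -0.407, -0.251], [0.004, 0.532, -0.847]]
wrist_force: [0.2, 0.6, -1.2]
width: 62.9
d cm [ 0.02 -0.14 -0.18] rot [-0.003  0.004 -0.002] |d| 0.23 |r| 0.005 rows>= 1.0
[491.1161828454441, 296.06988956358356, 36.29845510411589] [[0.4779879463070485, 0.7428759236062771, 0.46868207274365686], [0.8783568785086069, -0.40673634194141267, -0.2511070331964731], [0.004088662591411983, 0.5316962575289004, -0.8469252461510254]]
```

View pics/c2.png

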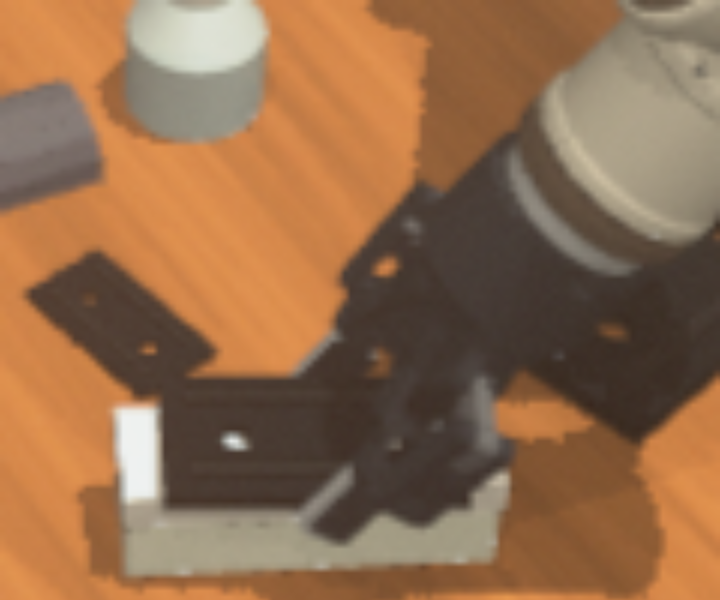

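```bash
cat >> go.py <<'E'
_u,_,_v=np.linalg.svd(np.array([[0.47799,0.74288,0.46868],[0.87836,-0.40674,-0.25111],[0.00409,0.5317,-0.84693]])); _t2=H(_u@_v,[491.1,296.1,36.3])
_yaw=np.arctan2(_t2[1,0],_t2[0,0])-np.pi/2
_pl=H(Rz(_yaw),[PLP[0],PLP[1],54.]); _r=np.linalg.inv(_t2)@_pl; _r[0,3]=0
REL2=_r
AR=[637.8,-84.8,.240]
def arH(): return H(Rz(AR[2]),[AR[0],AR[1],117.])
def tool_pl(x,y,z): # plate_mid in arm frame (home -5,0,33)
    M=arH()@H(np.eye(3),[x,y,z])@np.linalg.inv(REL2); return M[:3,3],M[:3,:3]
def plnow(s=None):
    s=s or get_state(); W=H(np.array(s["eef_rot"]),s["ee_pos"])@REL2; M=np.linalg.inv(arH())@W
    print("plate in arm",M[:3,3].round(1),"rotvec",R.from_matrix(M[:3,:3]).as_rotvec().round(3),"world",W[:3,3].round(1)); return W
E
python3 -m inch '[{"rot":[0,0,0],"translation":[0,0,0.8],"grip":0.3},{"rot":[0,0,0],"translation":[0,0,2],"grip":0.3},{"rot":[0,0,0],"translation":[0,0,3],"grip":0.3},{"rot":[0,0,0],"translation":[0,0,3],"grip":0.3},{"rot":[0,0,0],"translation":[0,0,2],"grip":0.3},{"rot":[0,0,0],"translation":[0,0,0],"grip":0.3}]' 50
python3 - <<'E'
from go import *
print(REL2.round(2));plnow()
delta(*tool_pl(-100,0,80))
c=cam("scene")["image"]
cv2.imwrite('pics/c3.png',cv2.resize(c[180:290,330:450],(720,660))[:600])
E
```

```text
time: 17.88
ee_pos: [487.9, 294.2, 147.7]
eef_rot: [[0.478, 0.747, 0.463], [0.879, -0.405, -0.253], [-0.002, 0.528, -0.849]]
wrist_force: [0.7, 0.5, -1.0]
width: 63.0
[[ -0.     1.     0.     0.  ]
 [  0.85  -0.     0.53   6.57]
 [  0.53   0.    -0.85 -16.78]
 [  0.     0.     0.     1.  ]]
plate in arm [-57.9 406.   48.5] rotvec [-0.004  0.007 -0.738] world [485.  295.8 165.5]
d cm [  5.6  -40.19   3.16] rot [ 0.005 -0.005  0.738] |d| 40.7 |r| 0.738 rows>= 10.0
```

View pics/c3.png

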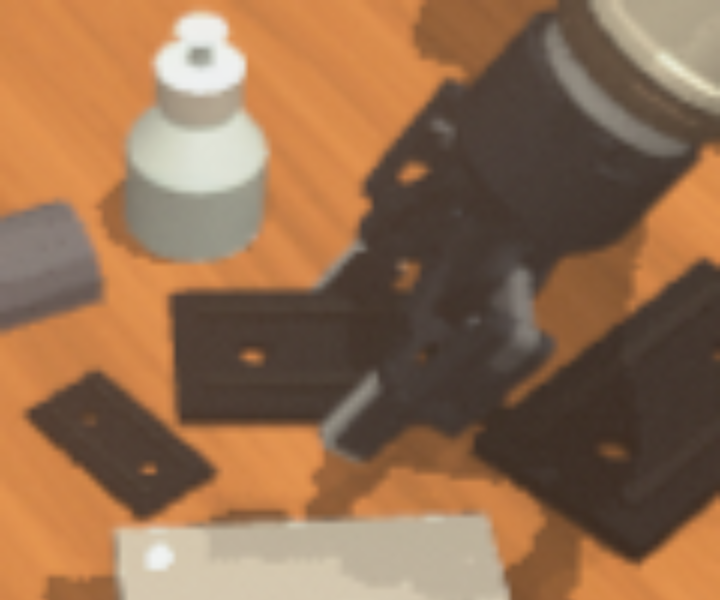

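```bash
python3 -m inch '[{"rot":[0,0,0.031],"translation":[0.1,-1.7,0.5],"grip":0.3},{"rot":[0,0,0.031],"translation":[0.2,-1.7,0.4],"grip":0.3},{"rot":[0,0,0.031],"translation":[0.25,-1.7,0.3],"grip":0.3},{"rot":[0,0,0.031],"translation":[0.25,-1.7,0.3],"grip":0.3},{"rot":[0,0,0.031],"translation":[0.25,-1.7,0.3],"grip":0.3},{"rot":[0,0,0.031],"translation":[0.25,-1.7,0.3],"grip":0.3},{"rot":[0,0,0.031],"translation":[0.25,-1.7,0.2],"grip":0.3},{"rot":[0,0,0.031],"translation":[0.25,-1.7,0.2],"grip":0.3},{"rot":[0,0,0.031],"translation":[0.25,-1.7,0.2],"grip":0.3},{"rot":[0,0,0.031],"translation":[0.25,-1.7,0.2],"grip":0.3},{"rot":[0,0,0.031],"translation":[0.25,-1.7,0.2],"grip":0.3},{"rot":[0,0,0.031],"translation":[0.25,-1.7,0.2],"grip":0.3}]' 50
python3 - <<'E'
from go import *
plnow();delta(*tool_pl(-100,0,80));print(get_state()['qpos'].round(2))
E
```

```text
time: 18.93
ee_pos: [501.7, 81.8, 155.0]
eef_rot: [[0.104, 0.862, 0.496], [0.994, -0.081, -0.068], [-0.019, 0.501, -0.865]]
wrist_force: [0.1, 1.5, -2.1]
width: 62.9
plate in arm [-95.1 195.4  55.9] rotvec [-0.016  0.04  -0.345] world [499.   82.4 172.9]
d cm [  4.22 -18.95   2.43] rot [ 0.025 -0.035  0.345] |d| 19.56 |r| 0.347 rows>= 5.0
[-0.05 -0.3   2.27 -0.07  0.65 -1.48]
```

```bash
python3 -m inch '[{"rot":[0.002,-0.003,0.031],"translation":[0.35,-1.6,0.5],"grip":0.3},{"rot":[0.002,-0.003,0.031],"translation":[0.4,-1.7,0.4],"grip":0.3},{"rot":[0.002,-0.003,0.031],"translation":[0.4,-1.7,0.4],"grip":0.3},{"rot":[0.002,-0.003,0.031],"translation":[0.4,-1.7,0.4],"grip":0.3},{"rot":[0.002,-0.003,0.031],"translation":[0.4,-1.7,0.4],"grip":0.3},{"rot":[0.002,-0.003,0.031],"translation":[0.4,-1.7,0.4],"grip":0.3},{"rot":[0.002,-0.003,0.031],"translation":[0.4,-1.7,0.4],"grip":0.3},{"rot":[0.002,-0.003,0.031],"translation":[0.4,-1.7,0.4],"grip":0.3},{"rot":[0.002,-0.003,0.031],"translation":[0.4,-1.7,0.4],"grip":0.3},{"rot":[0.002,-0.003,0.031],"translation":[0.4,-1.7,0.4],"grip":0.3},{"rot":[0.002,-0.003,0.031],"translation":[0.3,-1.2,0.4],"grip":0.3},{"rot":[0,0,0],"translation":[0,0,0],"grip":0.3}]' 50
python3 - <<'E'
from go import *
plnow();delta(*tool_pl(-100,0,80));print(get_state()['qpos'].round(2))
E
```

```text
time: 19.93
ee_pos: [530.2, -109.0, 175.3]
eef_rot: [[-0.24, 0.843, 0.481], [0.971, 0.199, 0.135], [0.018, 0.5, -0.866]]
wrist_force: [0.0, 0.6, -2.0]
width: 63.1
plate in arm [-113.     1.8   76.1] rotvec [0.014 0.037 0.003] world [ 527.7 -109.9  193.1]
d cm [1.37 0.13 0.4 ] rot [-0.005 -0.039 -0.003] |d| 1.43 |r| 0.04 rows>= 1.0
[-0.67 -0.18  2.14  0.53  0.93 -2.74]
```

```bash
python3 -m inch '[{"rot":[-0.005,-0.039,-0.003],"translation":[1.0,0.2,0.2],"grip":0.3},{"rot":[0,0,0],"translation":[1.8,0.4,0.1],"grip":0.3},{"rot":[0,0,0],"translation":[1.8,0.45,0.1],"grip":0.3},{"rot":[0,0,0],"translation":[0.8,0.2,0.0],"grip":0.3},{"rot":[0,0,0],"translation":[0,0,0],"grip":0.3},{"rot":[0,0,0],"translation":[0,0,0],"grip":0.3}]' 50
python3 - <<'E'
from edge import *
from go import plnow,delta,tool_pl,AR
W=plnow();delta(*tool_pl(-50,0,70));delta(*tool_pl(-5,0,52))
p=[W[0,3],W[1,3],np.arctan2(W[1,0],W[0,0])];z=W[2,3]-4
Z={"top":np.zeros(2),"scene":np.zeros(2)}
E={"top":[((-10,32,z+8),(55,32,z+8))],"scene":[((15,32,z),(55,32,z)),((20,-32,z+8),(55,-32,z+8)),((60,-30,z+8),(60,30,z+8))]}
for c in E:
    for e,o in zip(E[c],edgeobs(c,p,Z,E[c],2.5)): print(c,e,"du,dv",(o[2]*o[5]).round(2),"g",round(o[4]))
k=8
def ov(c,x0,y0,w,h):
    b=cv2.resize(CAM[c]["image"][y0:y0+h,x0:x0+w],None,fx=k,fy=k,interpolation=cv2.INTER_CUBIC)
    for zz in (z,z+8):
        Q=proj(c,T(p,[(60,32,zz),(60,-32,zz),(-60,-32,zz),(-60,32,zz)])); cv2.polylines(b,[((Q-[x0,y0]+.5)*k-.5).astype(int)],True,(255,0,255),1)
    return b
cv2.imwrite("pics/d1.png",np.hstack([ov("top",325,120,45,70),ov("scene",235,130,50,70)]))
E
```

```text
time: 20.43
ee_pos: [579.4, -92.6, 167.3]
eef_rot: [[-0.231, 0.834, 0.501], [0.973, 0.188, 0.135], [0.018, 0.518, -0.855]]
wrist_force: [-1.3, -0.6, -0.6]
width: 63.1
plate in arm [-61.9   5.6  68.4] rotvec [ 0.013  0.015 -0.007] world [576.4 -94.  185.4]
d cm [ 1.32 -0.28  0.17] rot [-0.009 -0.018  0.007] |d| 1.36 |r| 0.021 rows>= 1.0
d cm [ 5.69  0.79 -1.63] rot [-0.009 -0.018  0.007] |d| 5.97 |r| 0.021 rows>= 2.0
top ((-10, 32, np.float64(189.38043756074137)), (55, 32, np.float64(189.38043756074137))) du,dv [-0.26  0.06] g 18
scene ((15, 32, np.float64(181.38043756074137)), (55, 32, np.float64(181.38043756074137))) du,dv [-0.01 -0.02] g 35
scene ((20, -32, np.float64(189.38043756074137)), (55, -32, np.float64(189.38043756074137))) du,dv [0.11 0.25] g 43
scene ((60, -30, np.float64(189.38043756074137)), (60, 30, np.float64(189.38043756074137))) du,dv [-0.91  1.22] g 34
```

View pics/d1.png

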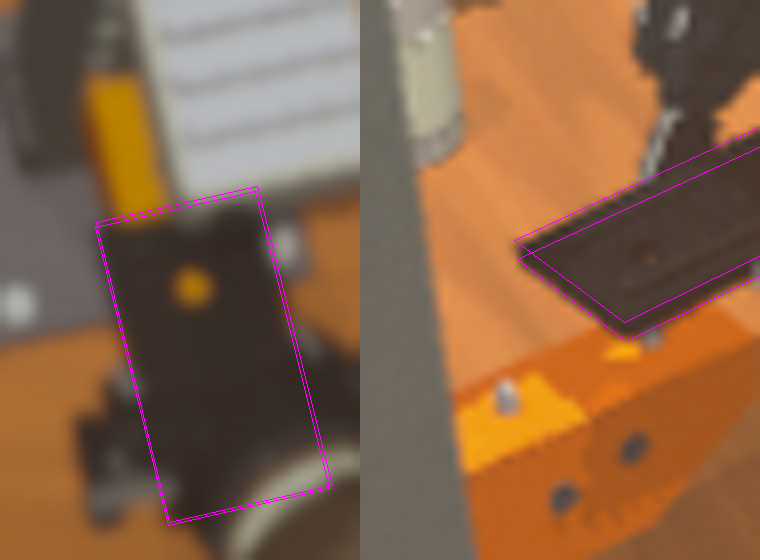

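```bash
python3 -m inch '[{"rot":[-0.009,-0.018,0.007],"translation":[1.0,-0.3,-0.2],"grip":0.3},{"rot":[0,0,0],"translation":[1.6,0.35,-0.3],"grip":0.3},{"rot":[0,0,0],"translation":[1.4,0.3,-0.3],"grip":0.3},{"rot":[0,0,0],"translation":[0,0,0],"grip":0.3},{"rot":[0,0,0],"translation":[0,0,0],"grip":0.3}]' 50
python3 - <<'E'
from go import *
plnow();delta(*tool_pl(-5,0,52))
E
```

```text
time: 20.95
ee_pos: [617.4, -90.1, 158.7]
eef_rot: [[-0.235, 0.824, 0.515], [0.972, 0.197, 0.128], [0.004, 0.531, -0.847]]
wrist_force: [1.1, 0.2, -0.4]
width: 62.7
plate in arm [-24.4  -0.4  59.4] rotvec [-0.     0.001 -0.002] world [614.2 -91.  176.4]
d cm [ 1.88  0.5  -0.74] rot [ 0.    -0.001  0.002] |d| 2.08 |r| 0.003 rows>= 1.0
```

```bash
python3 -m inch '[{"rot":[0,0,0],"translation":[0.9,0.25,-0.3],"grip":0.3},{"rot":[0,0,0],"translation":[0.8,0.2,-0.2],"grip":0.3},{"rot":[0,0,0],"translation":[0,0,0],"grip":0.3},{"rot":[0,0,0],"translation":[0,0,0],"grip":0.3}]' 50
python3 - <<'E'
from edge import *
from go import plnow,delta,tool_pl,AR,arH
W=plnow();delta(*tool_pl(-5,0,48))
p=[W[0,3],W[1,3],np.arctan2(W[1,0],W[0,0])];z=W[2,3]-4
k=8
def ov(c,x0,y0,w,h):
    b=cv2.resize(CAM[c]["image"][y0:y0+h,x0:x0+w],None,fx=k,fy=k,interpolation=cv2.INTER_CUBIC); b0=b.copy()
    for zz in (z,z+8):
        Q=proj(c,T(p,[(60,32,zz),(60,-32,zz),(-60,-32,zz),(-60,32,zz)])); cv2.polylines(b,[((Q-[x0,y0]+.5)*k-.5).astype(int)],True,(255,0,255),1)
    for x in (-35,25):
        Q=proj(c,T(AR,[(x,0,146),(x,0,157)])); cv2.polylines(b,[((Q-[x0,y0]+.5)*k-.5).astype(int)],True,(0,255,0),1)
    return np.hstack([b0,b])
cv2.imwrite("pics/d2.png",np.hstack([ov("scene",230,130,47,60)]))
cv2.imwrite("pics/d3.png",np.hstack([ov("top",325,115,45,60)]))
E
```

```text
time: 21.28
ee_pos: [634.2, -85.8, 153.4]
eef_rot: [[-0.234, 0.825, 0.515], [0.972, 0.196, 0.127], [0.004, 0.531, -0.848]]
wrist_force: [-0.4, -0.3, -0.7]
width: 63.0
plate in arm [-7.2 -0.3 54.2] rotvec [-0.     0.001 -0.004] world [630.8 -86.8 171.2]
d cm [ 0.21  0.08 -0.62] rot [ 0.    -0.001  0.004] |d| 0.66 |r| 0.004 rows>= 1.0
```

View pics/d2.png

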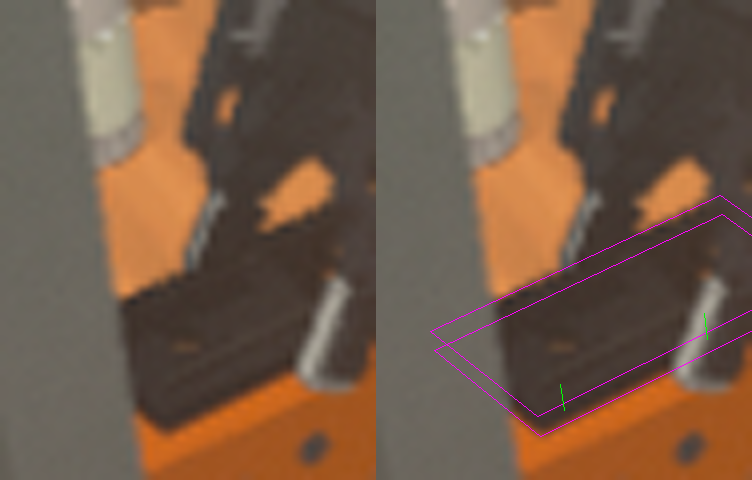

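View pics/d3.png

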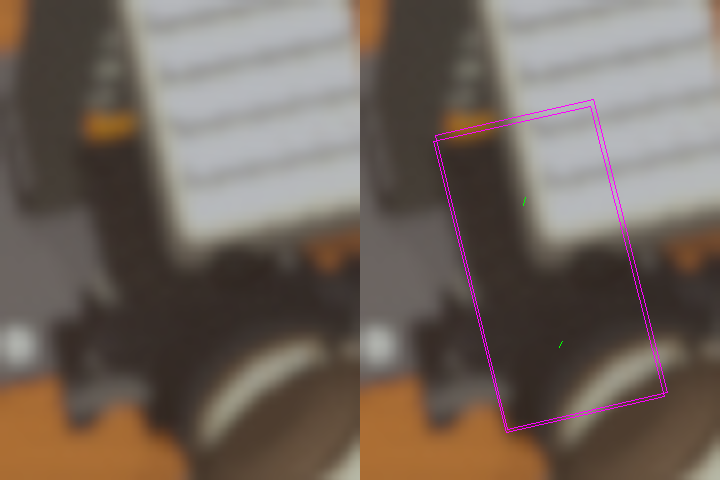

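Run:
```python
from fit import *
from go import AR
h=T([576.4,-94.0,.233],[(30,0,185.4),(30,0,189.4)])
print("hole",proj("top",h),"obs 348.56 155.44")
print("pin",proj("top",T(AR,[(-35,0,146),(-35,0,157)])),"obs 349.58 158.54")
```

```text
hole [[348.864547   154.69206926]
 [348.9914123  154.39944698]] obs 348.56 155.44
pin [[349.55090736 158.0280487 ]
 [349.89661222 157.2768514 ]] obs 349.58 158.54
```

```bash
python3 -m inch '[{"rot":[0,0,0.004],"translation":[0.2,0.08,-0.3],"grip":0.3},{"rot":[0,0,0],"translation":[0.03,0.0,-0.1],"grip":0.3},{"rot":[0,0,0],"translation":[0,0,0],"grip":0.3}]' 50
python3 - <<'E'
from go import *
plnow();delta(*tool_pl(-5,0,40))
E
```

```text
time: 21.73
ee_pos: [636.3, -85.4, 149.6]
eef_rot: [[-0.238, 0.823, 0.515], [0.971, 0.2, 0.129], [0.003, 0.531, -0.847]]
wrist_force: [-0.2, 0.8, -1.1]
width: 63.2
plate in arm [-4.9 -0.3 50.3] rotvec [-0.001  0.001 -0.   ] world [633.1 -86.3 167.3]
d cm [-0.01  0.03 -1.03] rot [ 0.001 -0.     0.   ] |d| 1.03 |r| 0.001 rows>= 1.0
```

```bash
python3 -m inch '[{"rot":[0,0,0],"translation":[0,0.03,-0.3],"grip":0.3},{"rot":[0,0,0],"translation":[0,0,-0.3],"grip":0.3},{"rot":[0,0,0],"translation":[0,0,-0.2],"grip":0.3},{"rot":[0,0,0],"translation":[0,0,0],"grip":0.3}]' 50
python3 - <<'E'
from go import *
plnow();delta(*tool_pl(-5,0,33))
E
```

```text
time: 22.07
ee_pos: [636.1, -85.1, 140.5]
eef_rot: [[-0.238, 0.824, 0.515], [0.971, 0.199, 0.129], [0.004, 0.531, -0.847]]
wrist_force: [0.9, 0.8, -1.6]
width: 62.8
plate in arm [-5.   0.1 41.2] rotvec [-0.     0.001 -0.   ] world [632.9 -85.9 158.2]
d cm [ 0.   -0.   -0.82] rot [ 0.001 -0.001  0.   ] |d| 0.82 |r| 0.001 rows>= 1.0
```

```bash
python3 -m inch '[{"rot":[0,0,0],"translation":[0,0,-0.3],"grip":0.3},{"rot":[0,0,0],"translation":[0,0,-0.25],"grip":0.3},{"rot":[0,0,0],"translation":[0,0,-0.1],"grip":0.3},{"rot":[0,0,0],"translation":[0,0,0],"grip":0.3}]' 50
python3 - <<'E'
from go import *
plnow();delta(*tool_pl(-5,0,33))
E
```

```text
time: 22.4
ee_pos: [636.0, -85.0, 132.9]
eef_rot: [[-0.237, 0.824, 0.515], [0.971, 0.199, 0.129], [0.004, 0.531, -0.848]]
wrist_force: [-0.5, -0.3, -0.1]
width: 62.9
plate in arm [-5.2  0.2 33.6] rotvec [-0.     0.001 -0.   ] world [632.7 -85.8 150.6]
d cm [ 0.02 -0.01 -0.06] rot [ 0.    -0.001  0.   ] |d| 0.07 |r| 0.001 rows>= 1.0
```

```bash
python3 -m inch '[{"rot":[0,0,0],"translation":[0,0,-0.1],"grip":0.3},{"rot":[0,0,0],"translation":[0,0,0],"grip":0.8},{"rot":[0,0,0],"translation":[0,0,0],"grip":0.9},{"rot":[0,0,0],"translation":[0,0,0],"grip":1},{"rot":[0,0,0],"translation":[0,0,0],"grip":1},{"rot":[0,0,0],"translation":[0,0,0],"grip":1}]' 50
python3 -c "
from go import *
plnow();s=get_state();print((s['eef_rot'][:,2]).round(3))"
```

```text
time: 22.9
ee_pos: [637.1, -85.5, 133.4]
eef_rot: [[-0.237, 0.823, 0.517], [0.972, 0.199, 0.128], [0.002, 0.533, -0.846]]
wrist_force: [0.1, -0.5, 0.3]
width: 85.3
plate in arm [-4.3 -0.6 34.1] rotvec [-0.002 -0.001 -0.001] world [633.8 -86.3 151.1]
[ 0.517  0.128 -0.846]
```

```bash
python3 -m inch '[{"rot":[0,0,0],"translation":[-0.9,-0.22,1.4],"grip":1},{"rot":[0,0,0],"translation":[-1.3,-0.3,2],"grip":1},{"rot":[0,0,0],"translation":[-1.6,-0.4,2],"grip":1},{"rot":[0,0,0],"translation":[-2.5,-0.6,1.5],"grip":1},{"rot":[0,0,0],"translation":[-3,-0.75,1],"grip":1},{"rot":[0,0,0],"translation":[-3,-0.75,1],"grip":1},{"rot":[0,0,0],"translation":[-3,-0.75,0.5],"grip":1},{"rot":[0,0,0],"translation":[0,0,0],"grip":1}]' 50
python3 - <<'E'
from edge import *
from go import AR,arH
q=(arH()@[-5,0,33,1])[:3]; p=[q[0],q[1],AR[2]];z=q[2]-4
Z={"top":np.zeros(2),"scene":np.zeros(2)}
E={"top":[((-55,32,z+8),(55,32,z+8)),((-60,-30,z+8),(-60,30,z+8))],"scene":[((-55,32,z),(40,32,z)),((-55,-32,z+8),(20,-32,z+8)),((-60,-30,z+8),(-60,30,z+8))]}
for c in E:
    for e,o in zip(E[c],edgeobs(c,p,Z,E[c],2.5)): print(c,e[0],"du,dv",(o[2]*o[5]).round(2),"g",round(o[4]))
k=8
def ov(c,x0,y0,w,h):
    b=cv2.resize(CAM[c]["image"][y0:y0+h,x0:x0+w],None,fx=k,fy=k,interpolation=cv2.INTER_CUBIC)
    return b
cv2.imwrite("pics/e1.png",np.hstack([ov("top",325,115,45,70),ov("scene",235,130,50,70)]))
print([loc(c,"plate_mid")[:4] for c in CAM],q)
for n in ("support_mid","award_a","spare_foot","pump_bottle","tape_roll","brush","glue_jar","primer_can"): print(n,[loc(c,n)[:2] for c in CAM])
E
```

```text
time: 23.57
ee_pos: [478.4, -123.3, 231.6]
eef_rot: [[-0.241, 0.822, 0.517], [0.971, 0.205, 0.127], [-0.002, 0.532, -0.847]]
wrist_force: [0.8, -0.0, 0.1]
width: 85.6
top (-55, 32, np.float64(154.0)) du,dv [-0.47  0.12] g 16
top (-60, -30, np.float64(154.0)) du,dv [0.17 0.72] g 22
scene (-55, 32, np.float64(146.0)) du,dv [0.01 0.01] g 26
scene (-55, -32, np.float64(154.0)) du,dv [0.1  0.21] g 42
scene (-60, -30, np.float64(154.0)) du,dv [-0.14  0.2 ] g 40
[[(0.96, array([632.4, -87.9, 149.5])), (0.76, array([498. , 162.5,   7.7])), (0.55, array([265.7, 263.5,   4. ]))], [(0.71, array([626.5, -84.1, 147.1])), (0.65, array([499.5, 163.2,   3.2])), (0.59, array([268.5, 266.2,   7.2]))]] [632.94331013 -85.98851313 150.        ]
support_mid [[(0.79, array([636.8, -81.7, 114.2]))], []]
award_a [[(0.75, array([7.062e+02, 3.838e+02, 1.000e-01])), (0.66, array([ 702.1, -356.6,   -3.2]))], [(0.8, array([706.9, 379.7,   5.3])), (0.58, array([ 6.976e+02, -3.546e+02,  6.000e-01]))]]
spare_foot [[(0.77, array([509. ,  38.9,   0.6])), (0.34, array([634.9, -86.5, 145.4]))], [(0.79, array([502.1,  38.8,   1.4]))]]
pump_bottle [[(0.82, array([387.4,  48.3,  -0.7]))], [(0.56, array([389.2,  48.4,  -0.8]))]]
tape_roll [[(0.69, array([380.8, 472.6,  -1.8]))], [(0.65, array([373.5, 476.3,   4.2]))]]
brush [[(0.91, array([ 370. , -477.7,    1.7])), (0.72, array([705.2, 379.4,  -1.9]))], [(0.67, array([ 366.7, -473. ,    1.5])), (0.46, array([502.3,  42.3,   1.1]))]]
glue_jar [[(0.79, array([550.4, 430.4,   0.9]))], [(0.79, array([548.7, 432.1,   1.3]))]]
primer_can [[(0.64, array([483.6, 294.4,   6.1])), (0.57, array([ 5.788e+02, -4.775e+02,  5.000e-01]))], [(0.88, array([ 575.2, -479.7,   -1.1]))]]
```

View pics/e1.png

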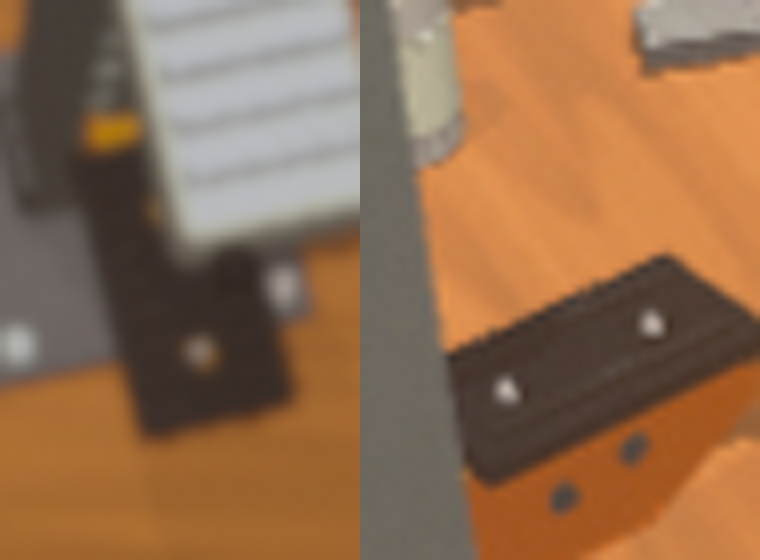

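```bash
python3 -c "
from rig import *
print(finish_job())"
```

```text
the job is handed in; nothing more can be done
None
```

The support arm is hooked into the two lowest slot rows and pushed down home. The middle-sized plate, the one from the gift box, lies flat on it with both holes over the pins. Both are released, and the job was handed in at about 24 s on the robot's clock. The hand-in reported no verdict.

- **Support arm:** its back edge met the column at the expected depth, and it went down 12 mm to a firm stop. It did not sink further under about 40 N, and after that push it sat within about 1 mm of home by the gripper's position. Wrist force stayed at about 60 N or less in the readings I took.
- **Plate:** it slid down over the pins without resistance. In the last scene-camera picture both pins show through the holes. Its edges match the predicted home position to within about 0.7 pixel (about 2 mm). That small offset in the top camera is nearly the same as for the arm under it, so the two agree with each other.
- **Lamp and bystanders:** I never approached the lamp closely and saw no sign of contact, but there was no direct reading of the force on it. The detected positions of the awards and other things moved less than 10 mm, which is within detection noise.
- **Checks that disagreed:**
  - My first edge fit placed the stand about 4 mm off sideways compared with the networks and the visible slots. I went with the networks and slots, and the tabs went in cleanly.
  - At the end the top-camera network put the plate about 6 mm nearer the robot than the scene camera and edge fit did. I took that as network error.

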